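Draw the rail stop from the well and lock it in the T-slot rail

TASK

Using the hook tool, draw the red rail stop up by its brass loop out of the deep bore in the wooden block, and stand it upright near the middle of the cork pad; hang the hook tool back in its stand. Then take the stop with the fingers, drop its foot into the middle part of the aluminium rail's slot and turn it a quarter turn, so that it is locked square across under the lips. Leave the other things on the bench where they are.

Things in the scene. Friction and masses are not known exactly. Their poses are not given: they have to be found in the camera images.
- stop: Rail stop, about 0.14 kg, at the bottom of the bore, standing. Origin: centre of its foot's underside, z up. Dark steel foot 22 (its x) x 42 (its y) x 8 mm; round neck of diameter 20, z 8 to 20 mm; red body 24 (x) x 38 (y) mm, z 20 to 38 mm, to be taken by the fingers across its 24 mm; on top a brass loop, long in the same direction as the foot (y).
- stop_loop (a point): Middle of the top bar of the stop's brass loop, 64 mm above the foot's underside (bar centre). Bar 5 mm thick, loop in the stop's y-z plane, legs at y = +-13 mm; slightly peaked: bar centre 6 mm lower over the legs. The opening, passed through along the stop's x, is 21 mm wide, 23.5 mm high in the middle above the red body.
- puller: Hook tool, 0.13 kg, rigid, hanging in its stand. Origin: on its axis at the underside of its brass collar, z up along the handle. Collar: disc of diameter 58, z 0 to 5 mm. Dark wooden handle 24 x 24 mm square (flats face x and y), z 5 to 70 mm. Steel shank 5 mm thick on the axis from z = 0 down to -110 mm, ending in a hook towards its +x.
- puller_hook (a point): Middle of the hook's foot (bar centre): x = 6.5, z = -110 mm in the tool's frame. The 5 mm bar runs from the shank 13 mm along the tool's +x (bar centres) and then turns up: the upturned end reaches 8.5 mm above the foot's centre line. Gap between shank and upturned end 8 mm.
- stand: Fixed aluminium holder of the hook tool, 90 x 90 mm, 135 mm high. Origin: centre of its underside. Its top plate has a round hole of 44 mm in the middle; the tool's collar rests on the top at z = 135 mm, shank and hook hang freely in the hole. Side plates at its y = +-42 mm.
- well: Fixed wooden block 100 x 100 mm, 145 mm high, with a round bore of 60 mm diameter straight down its middle; the bore's floor lies 4 mm above the bench. Origin: centre of its underside.
- pad: Fixed square cork pad, 110 x 110 mm, 3 mm thick, on the bench. Origin: centre of its underside.
- rail: Fixed aluminium T-slot rail, 62 mm wide (its x), slot along its y, 220 mm long between black end blocks 22 mm high. Origin: centre of its underside; top at z = 20 mm. Slot mouth 27 mm wide; lips 5 mm thick (underside z = 15); channel below 50 mm wide, its floor at z = 4 mm. The stop's foot enters lengthwise only; turned a quarter, its ends lie under the lips.
- mallet: Bystander: hammer lying on the bench. Origin: middle of the tool.
- glue: Bystander: white glue bottle, 52 mm wide, 130 mm tall. Origin: centre of the underside.
- dye: Bystander: amber jar with black cap, 50 mm wide, 75 mm tall. Origin: centre of the underside.
- wax: Bystander: flat aluminium tin, 60 mm wide, 32 mm tall. Origin: centre of the underside.
- awl: Bystander: screwdriver-shaped awl with a wooden handle, lying on the bench. Origin: middle of the tool.
- spool: Bystander: reddish-brown thread spool, 44 mm wide, 42 mm tall. Origin: centre of the underside.
- rivets: Bystander: flat black open tray, 100 x 140 x 30 mm, in three compartments. Origin: centre of the underside.
Not all that is in view belongs to the job. Leave any blue or purple look-alike of the puller alone.

How it is judged:
By the outcome, as a careful person would: the job done as asked, in the order asked, and still so for the second after the job is handed in, with the robot touching nothing.
It also fails if it takes over 72 s, if anything falls off the work surface, if the arm or the gripper's body presses on something with over 40 N, if the wrist force passes 120 N, or if a joint passes its speed limit or range.

ROBOT

A 7-joint arm with a two-finger parallel gripper is mounted at the origin on the work surface. World frame = base frame: x ahead of the robot, y to its left, z up, the work surface at z = 0. Lengths are in m, angles in rad, forces in N, time in s.
With the tool pointing down it reaches from about 0.4 to 0.85 m from the base axis. Payload 4.5 kg.
Tool frame: the origin (TCP) lies on the centre line of the jaws, within the pads' length; the fingertips stand ahead of it and the grasp point (between the pads) lies 3 mm ahead of it (r.finger_overhang is the z of the fingertips in the tool frame, in m); z points along the fingers, y is the direction in which the jaws open and shut (so a half turn about z gives the same grasp; the last joint's range is limited). The gripper opens to 88 mm and grips with 3 to 60 N. Pads are 18 mm wide; open, the fingers measure 123 mm over their backs; the gripper's body (75 mm by 187 mm) begins 45 mm behind the grasp point.
Start: joints at [-1.192, 0.689, -0.195, 1.565, 0.157, 0.902, -0.215], TCP at [0.211, 0.588, 0.236] pointing down, gripper open.
Joint ranges: [-3.01, 3.01], [-0.46, 2.08], [-1.47, 1.51], [0.13, 2.56], [-1, 4.14], [0.04, 2.09], [-2.66, 2.66]. Speed limits (rad/s): [2.57, 2.57, 3.14, 3.14, 3.14, 3.14, 3.14].

INTERFACE

Orientations are given as a unit quaternion [x, y, z, w].
In Python, from plant import get_state, snapshot, camera_model, workorder, boxes_of, mark_of, r gives the robot as it stands.
- The arm moves only by the tool jog_arm, never from a script. Its argument "rows" is a list of rows, each a list of 2 entries, a list of its own where there are three numbers: the shift along the tool's x, y, z normalised to -1 to 1, where 1 is 75 cm, then the turn about the tool's z normalised to -1 to 1, where 1 is 2 rad. A call has 1 to 20 rows; each row is the pose to reach, as a shift and turn from the pose commanded when the call began, along the tool's axes at that moment; what a row does not reach only later rows make up. A row lasts 1/12 s, in which the tool goes at most 41.7 mm and 7.16 degrees, less where a joint would pass 70% of its speed; a pose out of reach is approached as far as the arm can. A call with a number of a shift or a turn outside -1 to 1 is refused whole. A call with a gripper value outside its range is refused whole. "gripper" is the finger opening in mm, from 0 to 88.1, set as the call begins (left out, the last holds). The fingers move at their own pace and stop on an object; "newtons" is the grip in N (left out, the last holds). Time passes only in rows, so rows that repeat a pose let the fingers close. It gives the time, the measured TCP pose, the force and the opening at its end, in the units of the state.
- get_state(): the state, without advancing time (a new reading comes with each control period).
- snapshot(name): name is "scene" or "top"; returns the picture (480x640x3 uint8, red, green, blue); there is no depth.
- camera_model(name): a dict with "mtx" (3x3 intrinsics, pixels), "k1" (the pictures are not rectified: a ray, as slopes to the right and down, at radius r is drawn at 1 + k1 r^2 times it, then the intrinsics apply), "extrinsics" (4x4, takes a point from camera to world coordinates). Camera axes: x right, y up, looking along -z (the intrinsics and any distortion apply to the point x, -y, -z); pixel columns grow to the right and rows downward; lengths in m; the calibration is good to about 2 mm. A picture is of the moment at which its call begins. camera_model takes no time and is no camera call.
- workorder.finish_job(): hands the job in, once; it reports no verdict.
Trained networks look in the newest picture that a camera, given by its name, has taken for a name from the list of things; names that differ only in an ending like _2 or _b are one class to them, and where a whole thing is asked for, a point or a joint stands for the part that bears it (a point fixed in the world has none). Each returns a list of dicts, best first, with "p" (0 to 1); they miss things now and then, are a little off and sometimes report something else, mostly with a low value. They report only what shows in the picture. A call takes as long as a camera call. They do not tell look-alikes from the thing itself.
- boxes_of(thing, camera): "rect" ([left, top, right, bottom] in pixels, round what is visible of it).
- mark_of(thing, camera): "pixel" ([row, column] in pixels: a listed point, or the origin of a listed thing).
The state is a dict: "clock": time; "q": joint angles; "qd": joint speeds; "joint_torque": joint torques, N m; "tool_pos": TCP position; "eef_rot": TCP orientation; "contact_force": force on the tool from outside, world axes, zero at the start; "moment": the same for the moment, N m; "opening": opening from 0.0 (shut) to 1.0 (fully open).
Only numpy, scipy, OpenCV 4.12 (cv2) and the standard library are available. Lean on these libraries where they do the work, as an engineer would, in place of code of your own. Each camera call takes 0.05 s, during which the arm holds its last target.

## Working session

There is one attempt and no reset: what is moved stays moved. The work goes in short steps, Python scripts to look and compute and a tool call to move; the robot and the scene stay as the last step left them, time stands still between calls to the robot, and variables do not carry over. Pictures are saved under pics/ and viewed, and the job is handed in when it is done.

Besides the shell and the picture viewer there is one more tool, called after "Emit:" by a JSON object that holds its "fn" and its "kwargs". jog_arm: Moves the arm, as the interface text tells. Scaled input: -1 to 1 covers 75 cm each way for a shift and 2 rad each way for a turn. Its arguments: {"type":"object","properties":{"rows":{"type":"array"},"gripper":{"type":"number"},"newtons":{"type":"number"}},"required":["rows"]}

```bash
ls -la; mkdir -p pics; python3 - <<'E'
from plant import *
import cv2, json
s=get_state(); print({k:s[k] for k in s if k not in('qd','joint_torque')}); print(r.finger_overhang)
for n in('scene','top'):
    im=snapshot(n); cv2.imwrite(f'pics/{n}0.png',im[:,:,::-1]); c=camera_model(n); print(n,c)
for t in ['stop','stop_loop','puller','puller_hook','stand','well','pad','rail']:
    for n in('scene','top'):
        print(t,n,[(round(d['p'],2),[round(x) for x in d['pixel']]) for d in mark_of(t,n)])
print(get_state()['clock'])
E
```

```text
total 12
drwxr-xr-x  3 agent agent 4096 Dec  7 02:49 .
drwxr-xr-x 23 root  root  4096 Dec  7 02:49 ..
drwxr-xr-x  2 agent agent 4096 Dec  7 02:49 pics
{'clock': 0.0, 'q': array([-1.19218406,  0.6899864 , -0.19448754,  1.56630862,  0.1572565 ,
        0.90251042, -0.21511254]), 'tool_pos': array([0.21110127, 0.58760381, 0.23511729]), 'eef_rot': array([ 1.71543328e-01,  9.85176153e-01, -9.08530212e-04, -9.94632747e-05]), 'contact_force': array([ 0.07527051, -0.09161232,  0.71029366]), 'moment': array([ 0.01509748, -0.02032383, -0.04024767]), 'opening': 1.0023352295922747}
0.022
scene {'mtx': array([[499.21398441,   0.        , 322.74087396],
       [  0.        , 499.21398441, 243.34767897],
       [  0.        ,   0.        ,   1.        ]]), 'k1': -0.06961893764209705, 'extrinsics': array([[ 0.36833978, -0.74926235,  0.55039235,  1.22363532],
       [ 0.92963269,  0.29019152, -0.22709458, -0.15541153],
       [ 0.01043423,  0.59531069,  0.80342785,  1.17139102],
       [ 0.        ,  0.        ,  0.        ,  1.        ]])}
top {'mtx': array([[460.54273511,   0.        , 316.50968057
[... 399 characters left out ...]
scene []
stop top [(0.52, [193, 357])]
stop_loop scene [(0.2, [246, 372])]
stop_loop top [(0.4, [190, 358])]
puller scene [(0.8, [185, 327]), (0.75, [246, 371]), (0.66, [192, 464])]
puller top [(0.84, [274, 127]), (0.69, [344, 269]), (0.6, [209, 272])]
puller_hook scene [(0.87, [164, 479]), (0.72, [202, 319]), (0.25, [275, 369])]
puller_hook top [(0.7, [298, 85]), (0.63, [314, 290]), (0.56, [192, 355]), (0.27, [263, 364])]
stand scene [(0.62, [276, 369])]
stand top [(0.69, [219, 274])]
well scene [(0.58, [322, 300])]
well top [(0.87, [194, 358]), (0.19, [264, 363])]
pad scene []
pad top [(0.61, [263, 364]), (0.15, [150, 422])]
rail scene [(0.76, [318, 170])]
rail top [(0.94, [233, 476])]
0.9
```

View pics/scene0.png

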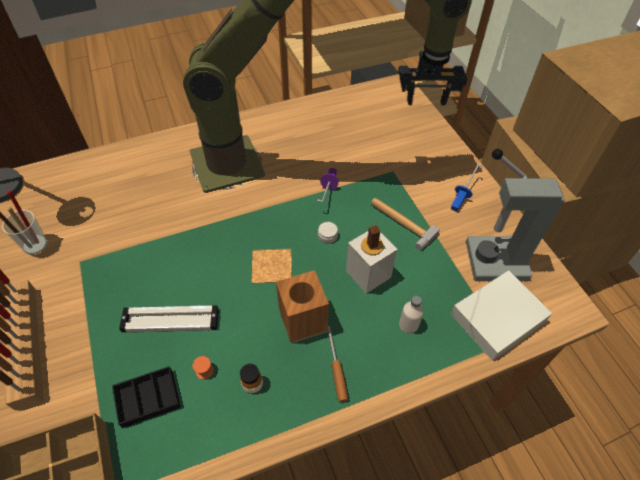

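View pics/top0.png

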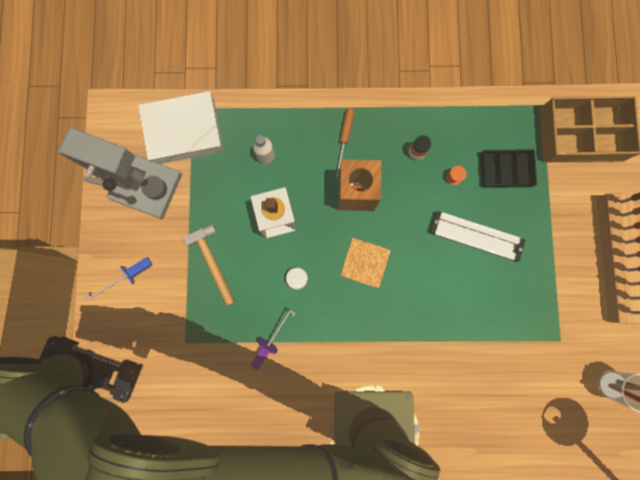

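The scene picture shows the block at about (303,305), the stand with the hook tool at (372,258), the pad at (272,265) and the rail at (170,319). The blue and purple tools are decoys. Next I'll write helpers and zoom in.

```bash
cat > h.py <<'E'
from plant import *
import numpy as np, cv2
from scipy.spatial.transform import Rotation as R
def project(P,n):
    c=camera_model(n);E=np.array(c['extrinsics']);K=np.array(c['mtx'])
    P=np.atleast_2d(P); p=(P-E[:3,3])@E[:3,:3]
    s=np.c_[p[:,0]/-p[:,2], -p[:,1]/-p[:,2]]
    r2=(s**2).sum(1,keepdims=True); s=s*(1+c['k1']*r2)
    return np.c_[K[0,0]*s[:,0]+K[0,2],K[1,1]*s[:,1]+K[1,2]]  # col,row
def ray(px,n):
    c=camera_model(n);E=np.array(c['extrinsics']);K=np.array(c['mtx'])
    px=np.atleast_2d(px).astype(float)
    d=np.c_[(px[:,0]-K[0,2])/K[0,0],(px[:,1]-K[1,2])/K[1,1]]; s=d.copy()
    for _ in range(30): s=d/(1+c['k1']*(s**2).sum(1,keepdims=True))
    v=np.c_[s[:,0],-s[:,1],-np.ones(len(s))]@E[:3,:3].T
    return E[:3,3],v
def unproj(px,n,z):
    o,v=ray(px,n); return o+v*((z-o[2])/v[:,2])[:,None]
def crop(im,c0,r0,c1,r1,f,name):
    cv2.imwrite('pics/'+name,cv2.resize(im[r0:r1,c0:c1,::-1],None,fx=f,fy=f,interpolation=cv2.INTER_CUBIC))
E
python3 - <<'E'
from h import *
t=cv2.imread('pics/top0.png')[:,:,::-1]; s=cv2.imread('pics/scene0.png')[:,:,::-1]
crop(t,235,150,395,300,5,'t_c.png')
crop(s,240,210,400,350,5,'s_c.png')
crop(t,420,200,540,270,6,'t_r.png')
E
```

```text
(no output)
```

View pics/t_c.png

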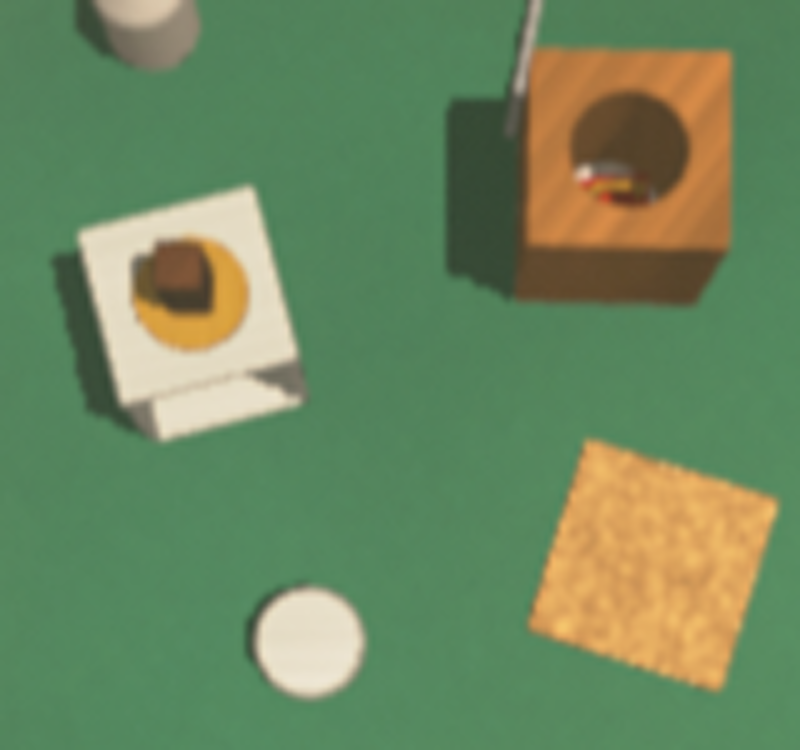

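View pics/s_c.png

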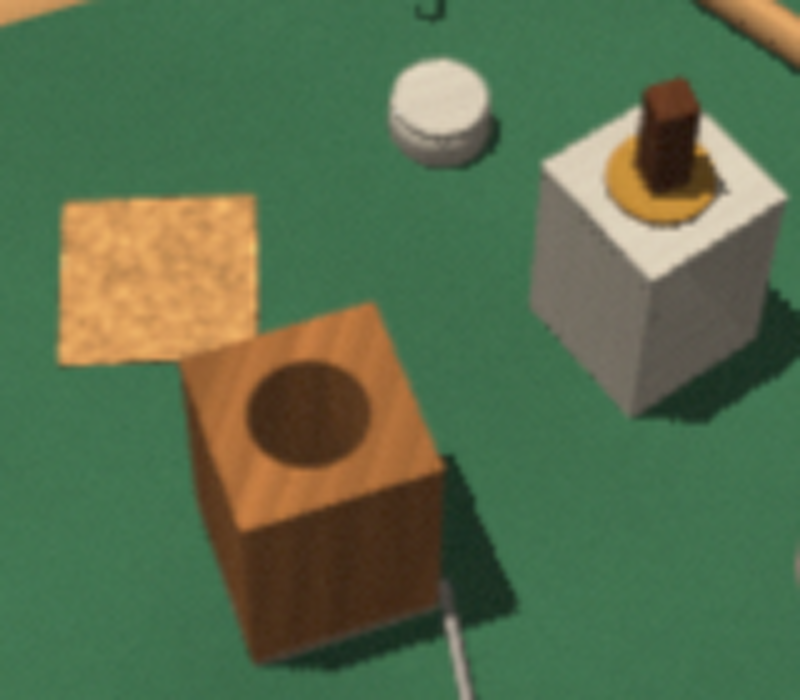

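View pics/t_r.png

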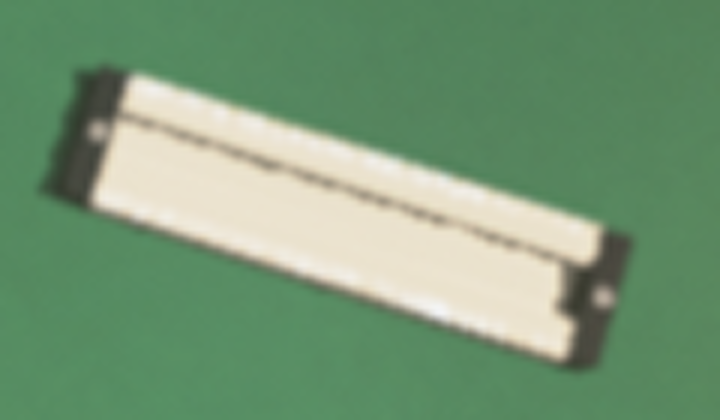

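```bash
cat > fit.py <<'E'
from h import *
def rect(pts,z,n,name,off,f):
    px=np.array(pts)/f+np.array(off); W=unproj(px,n,z)[:,:2]
    c=W.mean(0); e=[W[(i+1)%4]-W[i] for i in range(4)]
    L=[np.linalg.norm(x) for x in e]; a=[np.degrees(np.arctan2(x[1],x[0])) for x in e]
    print(name,n,'c',c.round(4),'L',np.round(L,4),'ang',np.round(a,1))
rect([(78,232),(250,186),(298,362),(122,405)],.135,'top','stand',(235,150),5)
rect([(543,162),(640,105),(788,196),(652,281)],.135,'scene','stand',(240,210),5)
rect([(528,50),(732,52),(730,248),(526,245)],.145,'top','well',(235,150),5)
rect([(180,357),(376,302),(443,465),(240,530)],.145,'scene','well',(240,210),5)
rect([(588,438),(778,502),(720,690),(530,628)],.003,'top','pad',(235,150),5)
rect([(62,203),(255,195),(259,360),(59,364)],.003,'scene','pad',(240,210),5)
rect([(128,72),(608,226),(570,364),(90,206)],.020,'top','rail',(420,200),6)
# bore ellipse centre, collar ellipse centre
print('bore',unproj([(630/5+235,149/5+150)],'top',.145), unproj([(309/5+240,414/5+210)],'scene',.145))
print('collar',unproj([(190/5+235,294/5+150)],'top',.140), unproj([(662/5+240,180/5+210)],'scene',.140))
E
python3 fit.py; python3 - <<'E'
from h import *
t=cv2.imread('pics/top0.png')[:,:,::-1]; s=cv2.imread('pics/scene0.png')[:,:,::-1]
g=np.clip(255*(t/255.)**.5,0,255).astype(np.uint8)
crop(g,335,155,390,200,14,'t_b.png'); 
crop(s,110,295,230,340,6,'s_r.png')
crop(t,255,185,310,240,12,'t_p.png')
E
```

```text
stand top c [0.5634 0.2531] L [0.0891 0.093  0.0898 0.0907] ang [ -75.  -165.   103.5   14.6]
stand scene c [0.5694 0.2494] L [0.0646 0.0937 0.0903 0.0906] ang [ 104.3   29.6  -75.6 -166.3]
well top c [0.6346 0.0321] L [0.1021 0.1002 0.101  0.0998] ang [-91.1 178.   88.7  -1.3]
well scene c [0.6377 0.0349] L [0.1001 0.0972 0.1004 0.0997] ang [ 87.4  -2.2 -91.2 177.6]
pad top c [0.439  0.0091] L [0.11   0.1083 0.1085 0.1099] ang [-109.3  161.4   71.5  -17.8]
pad scene c [0.4443 0.0119] L [0.1112 0.1123 0.1101 0.1093] ang [  71.8  -18.3 -109.8  162.3]
rail top c [ 0.5082 -0.2944] L [0.2239 0.0657 0.223  0.0648] ang [-108.9  161.4   70.8  -17.8]
bore [[0.63419827 0.03162068 0.145     ]] [[0.63891466 0.03407077 0.145     ]]
collar [[0.56329819 0.25115217 0.14      ]] [[0.57098619 0.25185564 0.14      ]]
```

View pics/t_b.png

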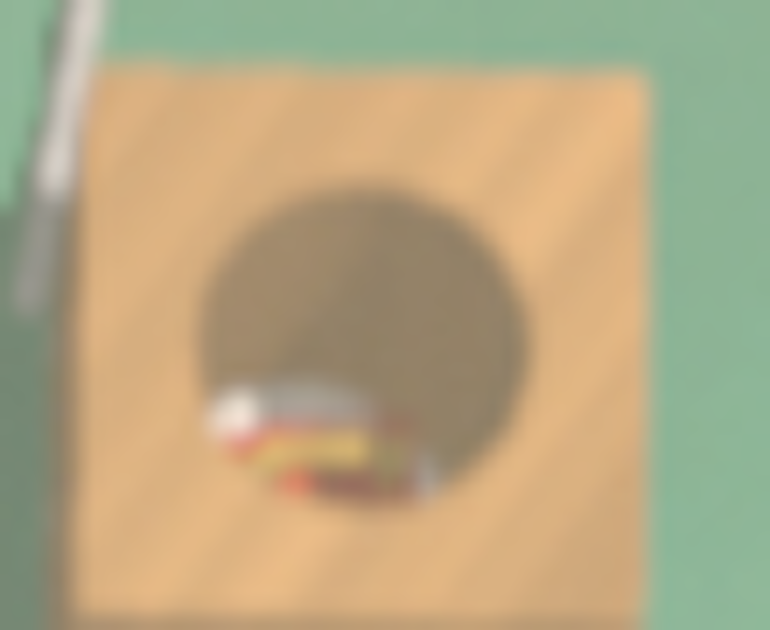

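View pics/s_r.png

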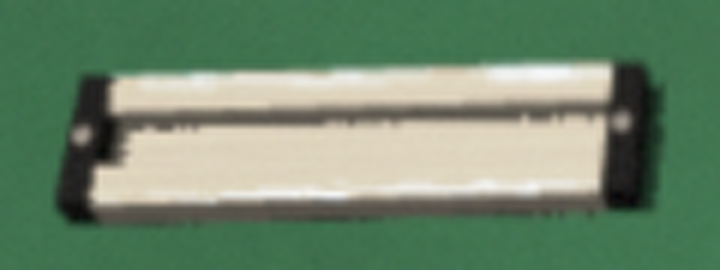

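View pics/t_p.png

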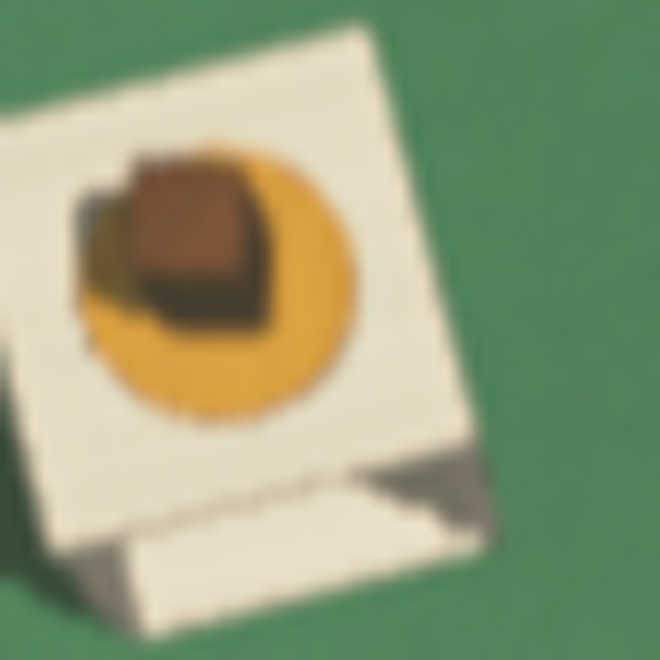

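```bash
python3 - <<'E'
from h import *
s=cv2.imread('pics/scene0.png')[:,:,::-1]; t=cv2.imread('pics/top0.png')[:,:,::-1]
g=np.clip(255*(s/255.)**.6,0,255).astype(np.uint8)
crop(g,340,220,405,295,8,'s_s.png')
# overlay of candidate stops in bore : centre at bore
E
cat > stopmodel.py <<'E'
from h import *
def stop_lines(x,y,z,yaw):
    c,s=np.cos(yaw),np.sin(yaw); M=np.array([[c,-s,0],[s,c,0],[0,0,1]]); o=np.array([x,y,z])
    def T(P): return np.array(P)@M.T+o
    L=[]
    def box(hx,hy,z0,z1,col):
        for zz in (z0,z1):
            L.append((T([[hx,hy,zz],[hx,-hy,zz],[-hx,-hy,zz],[-hx,hy,zz],[hx,hy,zz]]),col))
        for a in(-1,1):
            for b in(-1,1): L.append((T([[a*hx,b*hy,z0],[a*hx,b*hy,z1]]),col))
    box(.011,.021,0,.008,(60,60,60)); box(.012,.019,.020,.038,(255,0,0))
    L.append((T([[0,-.013,.038],[0,-.013,.058],[0,0,.064],[0,.013,.058],[0,.013,.038]]),(255,220,0)))
    return L
def draw(im,lines,n,off,f):
    im=im.copy()
    for P,col in lines:
        p=((project(P,n)+.5-np.array(off))*f).astype(np.int32)
        cv2.polylines(im,[p.reshape(-1,1,2)],False,col,1,cv2.LINE_AA)
    return im
E
python3 - <<'E'
from stopmodel import *
t=cv2.imread('pics/top0.png')[:,:,::-1]
g=np.clip(255*(t/255.)**.5,0,255).astype(np.uint8)
off=(335,155);f=14
b=cv2.resize(g[155:200,335:390],None,fx=f,fy=f,interpolation=cv2.INTER_CUBIC)
im=draw(b,stop_lines(.634,.032,.004,0.),'top',off,f)
# bore floor circle
a=np.linspace(0,2*np.pi,60); 
im=draw(im,[(np.c_[.634+.03*np.cos(a),.032+.03*np.sin(a),.004+0*a],(0,0,255)),(np.c_[.634+.03*np.cos(a),.032+.03*np.sin(a),.145+0*a],(0,255,255))],'top',off,f)
cv2.imwrite('pics/t_b1.png',im[:,:,::-1])
E
```

```text
(no output)
```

View pics/s_s.png

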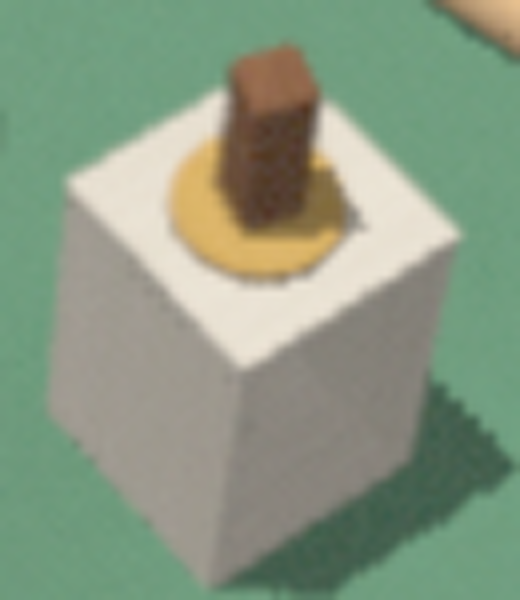

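View pics/t_b1.png

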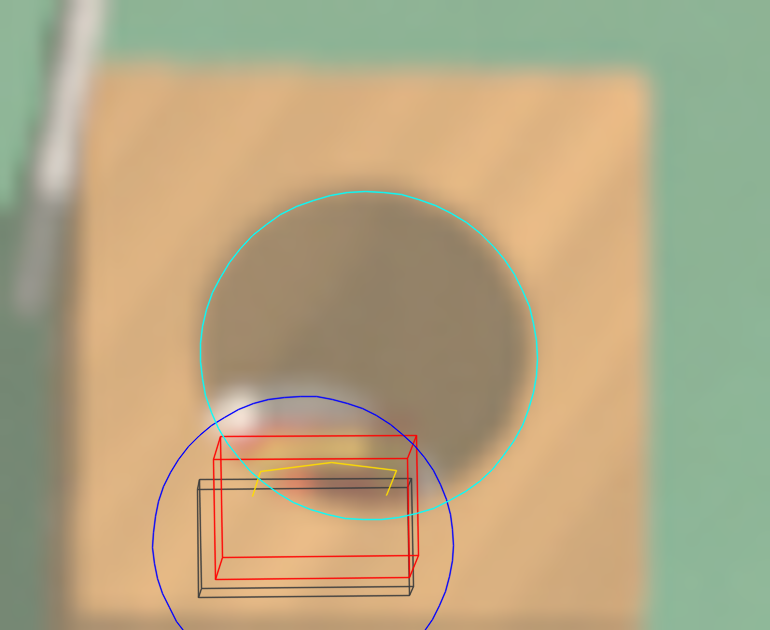

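```bash
python3 - <<'E'
from h import *
t=cv2.imread('pics/top0.png')
g=np.clip(255*(t/255.)**.45,0,255).astype(np.uint8)
b=g[176:194,344:374]
cv2.imwrite('pics/t_n.png',cv2.resize(b,None,fx=26,fy=26,interpolation=cv2.INTER_NEAREST))
for r_ in range(180,193): print(r_,' '.join('%3d,%3d,%3d'%tuple(t[r_,c,::-1]) for c in range(348,370)))
E
```

```text
180 173,114, 62 127, 88, 51 103, 76, 47 101, 75, 45 100, 74, 45  98, 72, 45  94, 71, 44  86, 67, 42  83, 64, 41  83, 65, 41  84, 65, 41  85, 66, 43  83, 65, 41  83, 65, 41  85, 67, 43  85, 67, 43  86, 67, 43  86, 67, 42  84, 66, 41  85, 66, 42  85, 66, 41  85, 66, 41
181 178,116, 62 131, 90, 52 104, 76, 46 100, 74, 45  99, 73, 45  96, 72, 45  90, 70, 46  85, 68, 46  86, 69, 47  86, 69, 47  86, 68, 45  85, 67, 43  83, 65, 41  83, 65, 41  84, 66, 42  85, 66, 41  86, 67, 43  85, 66, 42  85, 66, 42  85, 67, 43  86, 67, 43  85, 66, 41
182 184,119, 64 140, 95, 54 112, 83, 54 115, 91, 67 117, 95, 74 103, 85, 65  96, 82, 64  98, 84, 67  98, 85, 66  98, 85, 66  95, 80, 60  91, 75, 55  87, 70, 48  84, 67, 44  84, 66, 42  85, 67, 41  86, 67, 41  85, 67, 43  84, 66, 42  84, 65, 41  84, 66, 41  84, 66, 41
183 189,123, 65 157,107, 63 144,114, 87 167,145,121 174,154,131 131,117, 99 109, 98, 83 109, 99, 84 112,101, 85 112,100, 84 108, 96, 79 103, 90, 73  97, 82, 64  91, 72, 52  86, 66, 44  85, 66, 42  86, 67, 42  86, 66, 43  84, 66, 42  85, 66, 42  85, 67, 43  84, 66, 42
184 189,124, 66 179,125, 80 
[... 1683 characters left out ...]
, 96, 52 149, 85, 49 121, 72, 44 113, 66, 41 106, 62, 40 104, 60, 39 107, 65, 40 112, 67, 42 126, 81, 54 144,104, 72 160,110, 66 175,116, 62 189,124, 65 198,130, 68
191 199,130, 69 205,133, 69 207,134, 70 202,131, 68 196,128, 66 193,126, 66 196,127, 67 200,127, 67 199,126, 66 186,118, 62 173,110, 59 163,103, 56 149, 95, 52 143, 91, 51 148, 94, 53 152, 97, 53 163,104, 58 176,117, 66 187,122, 65 193,126, 66 197,127, 66 201,131, 68
192 203,132, 69 207,134, 70 204,133, 69 197,129, 68 192,126, 66 194,127, 67 200,130, 69 206,134, 70 211,136, 71 210,136, 71 204,132, 69 195,127, 66 181,119, 64 175,115, 63 178,116, 63 183,120, 64 187,122, 64 192,125, 66 195,127, 67 197,128, 68 200,130, 68 200,130, 69
```

View pics/t_n.png

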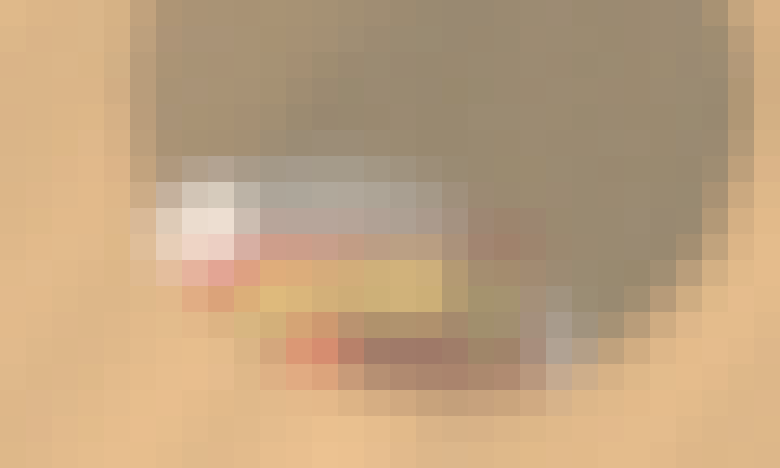

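```bash
python3 - <<'E'
from h import *
t=cv2.imread('pics/top0.png')[:,:,::-1]; s=cv2.imread('pics/scene0.png')[:,:,::-1]
crop(t,258,194,290,220,24,'t_h.png'); crop(s,360,220,386,252,18,'s_h.png')
E
cat >> fit.py <<'E'
rect([(112,74),(613,64),(605,192),(95,196)],.020,'scene','rail',(110,295),6)
E
python3 fit.py|tail -1
```

```text
rail scene c [ 0.5117 -0.2895] L [0.2212 0.0625 0.2196 0.0598] ang [  70.4  -17.4 -110.3  164.2]
```

View pics/t_h.png

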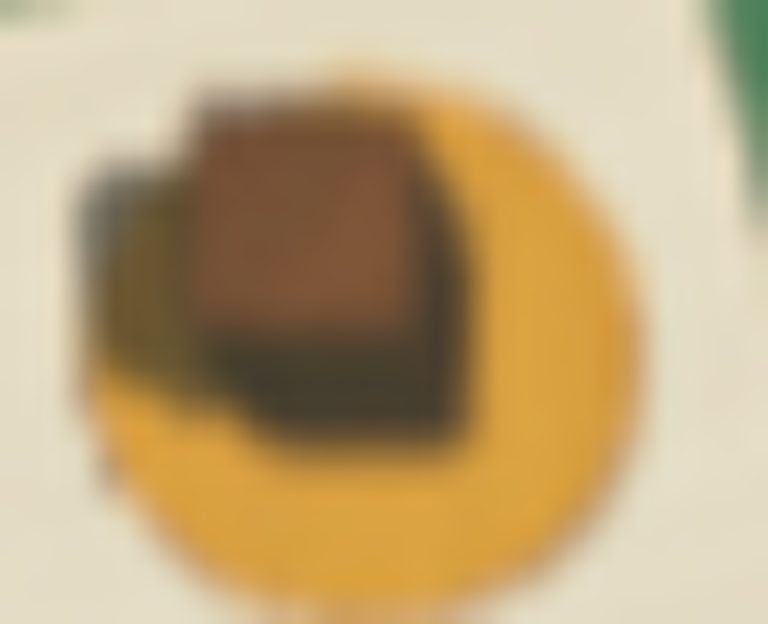

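View pics/s_h.png

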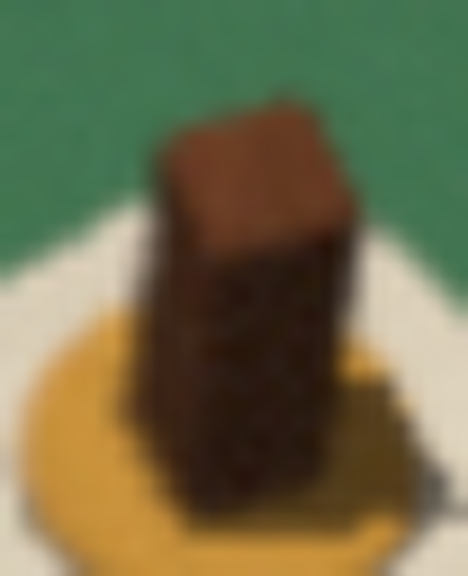

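```bash
cat >> fit.py <<'E'
rect([(195,105),(405,105),(412,325),(195,325)],.205,'top','handle',(258,194),24)
rect([(165,150),(292,98),(352,205),(205,250)],.205,'scene','handle',(360,220),18)
E
python3 fit.py|tail -2
python3 - <<'E'
from h import *
s=get_state(); M=R.from_quat(s['eef_rot']).as_matrix(); print(M.round(3))
tgt=np.array([.5665,.252,.30]); print((M.T@(tgt-s['tool_pos'])/.75).round(4))
E
```

```text
handle top c [0.5638 0.2506] L [0.0205 0.0219 0.0212 0.0219] ang [ -90.4 -178.    89.6    0.4]
handle scene c [0.5685 0.2511] L [0.0203 0.0199 0.0221 0.0179] ang [ 95.6  -1.  -90.5 173. ]
[[-0.941  0.338  0.   ]
 [ 0.338  0.941  0.   ]
 [-0.     0.    -1.   ]]
[-0.5973 -0.2619 -0.0854]
```

Emit:
{"fn": "jog_arm", "kwargs": {"rows": [[[-0.597,-0.262,-0.085],-0.1725],[[-0.597,-0.262,-0.085],-0.1725],[[-0.597,-0.262,-0.085],-0.1725],[[-0.597,-0.262,-0.085],-0.1725],[[-0.597,-0.262,-0.085],-0.1725],[[-0.597,-0.262,-0.085],-0.1725],[[-0.597,-0.262,-0.085],-0.1725],[[-0.597,-0.262,-0.085],-0.1725],[[-0.597,-0.262,-0.085],-0.1725],[[-0.597,-0.262,-0.085],-0.1725],[[-0.597,-0.262,-0.085],-0.1725],[[-0.597,-0.262,-0.085],-0.1725],[[-0.597,-0.262,-0.085],-0.1725],[[-0.597,-0.262,-0.085],-0.1725],[[-0.597,-0.262,-0.085],-0.1725],[[-0.597,-0.262,-0.085],-0.1725]], "gripper": 88}}

```text
clock: 2.23
tool_pos: [0.5647, 0.2539, 0.2996]
eef_rot: [-0.002, 1.0, 0.001, -0.001]
contact_force: [-0.4, 0.3, 0.5]
opening: 1.0
```

```bash
python3 - <<'E'
from h import *
s=snapshot('scene'); st=get_state(); print(st['tool_pos'],st['q'].round(2),st['clock'])
M=R.from_quat(st['eef_rot']).as_matrix(); p=st['tool_pos']
c=s[150:300,300:450].copy(); c=cv2.resize(c,None,fx=5,fy=5,interpolation=cv2.INTER_CUBIC)
from stopmodel import draw
L=[]
for sg in (1,-1):
  for yy in(.044,.0615):
    L.append((np.array([p+M@[.009,sg*yy,.022],p+M@[-.009,sg*yy,.022]]),(255,0,0)))
  L.append((np.array([p+M@[.0,sg*.044,.022],p+M@[0,sg*.0615,.022]]),(255,0,0)))
L.append((np.array([[.566,.251,.205],[.566,.251,.14]]),(0,0,255)))
c=draw(c,L,'scene',(300,150),5)
cv2.imwrite('pics/s1.png',c[:,:,::-1])
E
```

```text
[0.56473321 0.25387456 0.2996385 ] [-0.31  0.63 -0.34  1.5   0.23  1.06  0.87] 2.2833
```

View pics/s1.png

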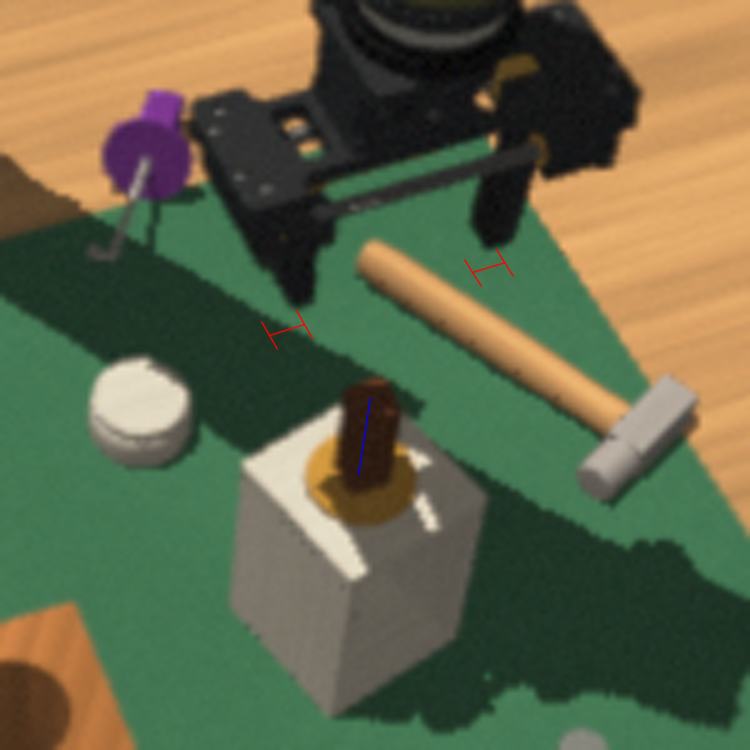

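```bash
python3 - <<'E'
from h import *
print([a for a in dir(r) if not a.startswith('__')])
for a in dir(r):
    if not a.startswith('_'):
        v=getattr(r,a)
        if not callable(v): print(a,v)
s=snapshot('top'); st=get_state(); M=R.from_quat(st['eef_rot']).as_matrix(); p=st['tool_pos']
c=cv2.resize(s[130:270,200:360],None,fx=5,fy=5,interpolation=cv2.INTER_CUBIC)
from stopmodel import draw
L=[]
for sg in (1,-1):
  for zz in(.022,):
    L.append((np.array([p+M@[a*.009,sg*b,zz] for a,b in((1,.044),(-1,.044),(-1,.0615),(1,.0615),(1,.044))]),(255,0,0)))
L.append((np.array([p+M@[a*.0375,b*.0935,-.042] for a,b in((1,1),(1,-1),(-1,-1),(-1,1),(1,1))]),(255,255,0)))
c=draw(c,L,'top',(200,130),5)
cv2.imwrite('pics/t1.png',c[:,:,::-1])
E
```

```text
['Unreachable', 'finger_overhang']
finger_overhang 0.022
```

View pics/t1.png

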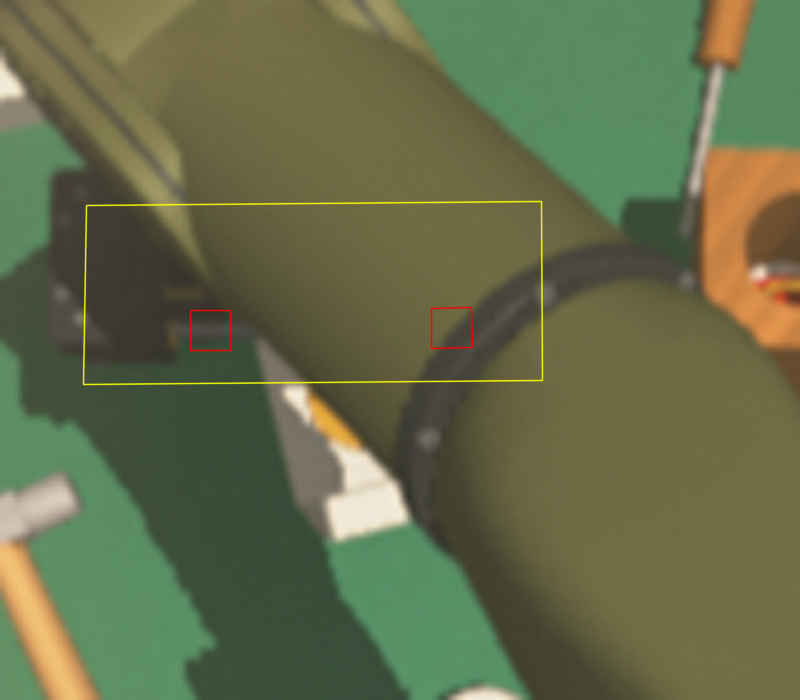

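Emit:
{"fn": "jog_arm", "kwargs": {"rows": [[[-0.001,-0.003,0.05],0],[[-0.001,-0.003,0.1],0],[[-0.001,-0.003,0.133],0],[[-0.001,-0.003,0.133],0],[[-0.001,-0.003,0.133],0]]}}

```text
clock: 2.75
tool_pos: [0.5659, 0.2504, 0.1994]
eef_rot: [-0.001, 1.0, -0.0, -0.001]
contact_force: [0.7, -0.1, 0.2]
opening: 0.997
```

```bash
cat > look.py <<'E'
import sys
from h import *
from stopmodel import draw
cam,c0,r0,c1,r1,f,name=sys.argv[1],*map(int,sys.argv[2:7]),sys.argv[7]
s=snapshot(cam); st=get_state(); print(st['tool_pos'].round(4),R.from_quat(st['eef_rot']).as_euler('xyz',degrees=True).round(2),'q',st['q'].round(2),'F',st['contact_force'].round(1),st['clock'])
cv2.imwrite('pics/full_'+name,s[:,:,::-1])
M=R.from_quat(st['eef_rot']).as_matrix(); p=st['tool_pos']
c=cv2.resize(s[r0:r1,c0:c1],None,fx=f,fy=f,interpolation=cv2.INTER_CUBIC)
if len(sys.argv)>8:
    L=[]
    for sg in (1,-1):
        o=st['opening']*.044
        L.append((np.array([p+M@[a*.009,sg*b,.022] for a,b in((1,o),(-1,o),(-1,o+.0175),(1,o+.0175),(1,o))]),(255,0,0)))
    c=draw(c,L,cam,(c0,r0),f)
cv2.imwrite('pics/'+name,c[:,:,::-1])
E
python3 look.py scene 300 150 450 300 5 s2.png fing
```

```text
[0.5671 0.251  0.201 ] [ 1.7994e+02  5.0000e-02 -1.7991e+02] q [-0.32  0.73 -0.31  1.61  0.28  0.84  0.83] F [ 0.1 -0.6  0.2] 2.8
```

View pics/s2.png

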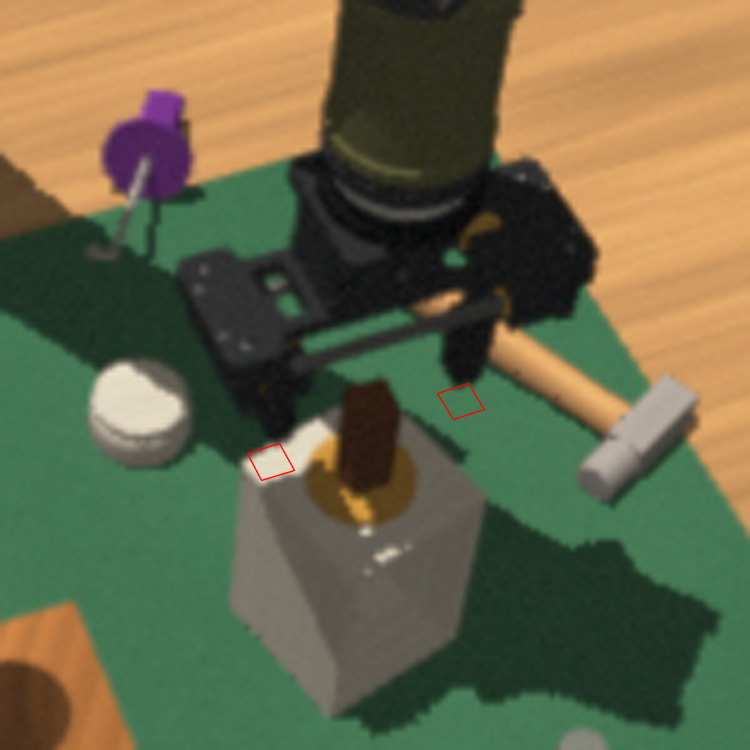

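Emit:
{"fn": "jog_arm", "kwargs": {"rows": [[[0.0,0.0,0.033],0],[[0.0,0.0,0.033],0],[[0,0,0.033],0],[[0,0,0.033],0]], "gripper": 40, "newtons": 20}}

```text
clock: 3.13
tool_pos: [0.5678, 0.2505, 0.1771]
eef_rot: [-0.0, 1.0, 0.001, 0.001]
contact_force: [0.1, 0.9, -0.0]
opening: 0.719
```

```bash
python3 look.py scene 300 150 450 300 5 s3.png fing
```

```text
[0.5679 0.2505 0.1771] [ 1.7991e+02  1.6000e-01 -1.7998e+02] q [-0.32  0.76 -0.3   1.64  0.29  0.79  0.82] F [ 0.2  0.1 -0.2] 3.1833
```

View pics/s3.png

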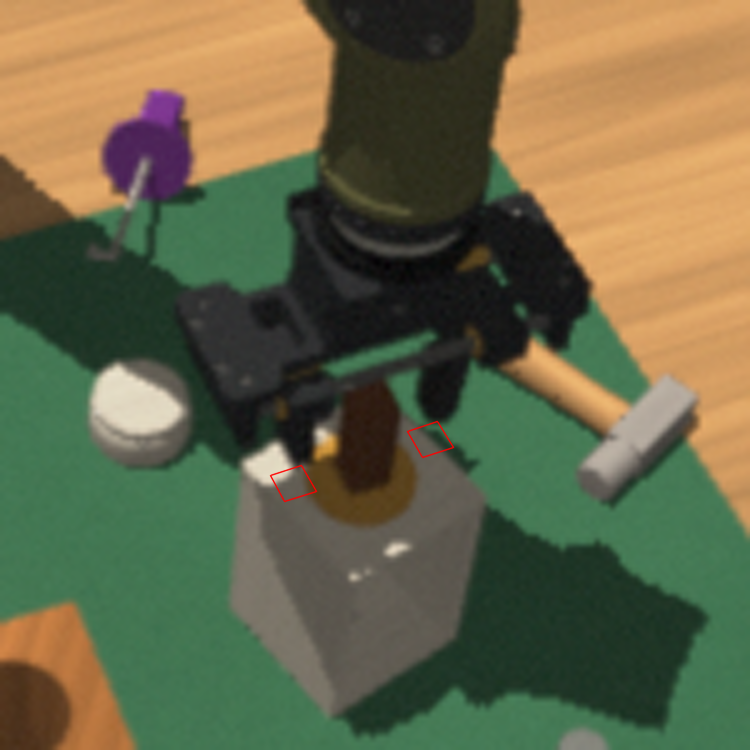

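```bash
python3 - <<'E'
from h import *
for z in (.345,.355,.365): print(z,unproj([(50/5+200-.5,265/5+130-.5)],'top',z))
print('nominal then: x .5655, y edge .2535+.0935=.347')
for px in ((298,455),(438,415)):
    q=(px[0]/5+300-.5,px[1]/5+150-.5)
    print([unproj([q],'scene',z)[0].round(4) for z in (.155,.165,.175,.18)])
E
```

```text
0.345 [[0.57639575 0.36116654 0.345     ]]
0.355 [[0.573717   0.35878063 0.355     ]]
0.365 [[0.57103826 0.35639471 0.365     ]]
nominal then: x .5655, y edge .2535+.0935=.347
[array([0.5524, 0.2216, 0.155 ]), array([0.559 , 0.2179, 0.165 ]), array([0.5656, 0.2142, 0.175 ]), array([0.5689, 0.2123, 0.18  ])]
[array([0.555 , 0.2998, 0.155 ]), array([0.5616, 0.2953, 0.165 ]), array([0.5681, 0.2908, 0.175 ]), array([0.5714, 0.2886, 0.18  ])]
```

Emit:
{"fn": "jog_arm", "kwargs": {"rows": [[[0,0,0.004],0],[[0,0,0.004],0],[[0,0,0.004],0],[[0,0,0.004],0],[[0,0,0.004],0],[[0,0,0.004],0],[[0,0,0.004],0]], "gripper": 15, "newtons": 40}}

```text
clock: 3.77
tool_pos: [0.5669, 0.2503, 0.1724]
eef_rot: [-0.0, 1.0, 0.0, 0.0]
contact_force: [-0.8, 0.8, 1.5]
opening: 0.268
```

```bash
python3 look.py scene 300 150 450 300 5 s4.png fing
```

```text
[0.5669 0.2503 0.1724] [ 1.7995e+02  1.0000e-02 -1.7996e+02] q [-0.32  0.77 -0.3   1.64  0.3   0.78  0.81] F [-0.5  0.3  0.8] 3.8167
```

View pics/s4.png

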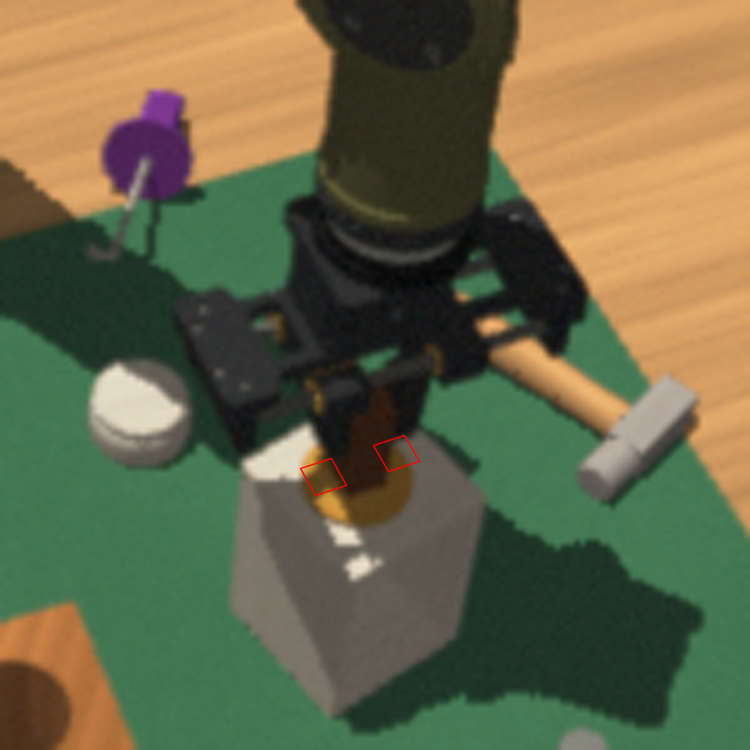

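Emit:
{"fn": "jog_arm", "kwargs": {"rows": [[[0,0,-0.02],0],[[0,0,-0.06],0],[[0,0,-0.11],0],[[0,0,-0.16],0],[[0,0,-0.21],0],[[0,0,-0.24],0],[[0,0,-0.24],0],[[0,0,-0.24],0]]}}

```text
clock: 4.48
tool_pos: [0.5673, 0.2495, 0.3529]
eef_rot: [0.0, 1.0, 0.0, 0.001]
contact_force: [-0.5, 0.1, -1.8]
opening: 0.273
```

```bash
python3 look.py scene 300 90 450 240 5 s5.png fing;  python3 look.py top 190 130 350 270 5 t5.png
```

```text
[0.5665 0.249  0.3512] [-1.7992e+02 -8.0000e-02  1.8000e+02] q [-0.3   0.58 -0.35  1.41  0.21  1.18  0.9 ] F [-0.8  0.3 -2. ] 4.5333
[0.5661 0.2488 0.3503] [-179.87   -0.18 -179.99] q [-0.3   0.59 -0.35  1.42  0.21  1.18  0.9 ] F [-0.1 -0.9 -2. ] 4.5833
```

View pics/s5.png

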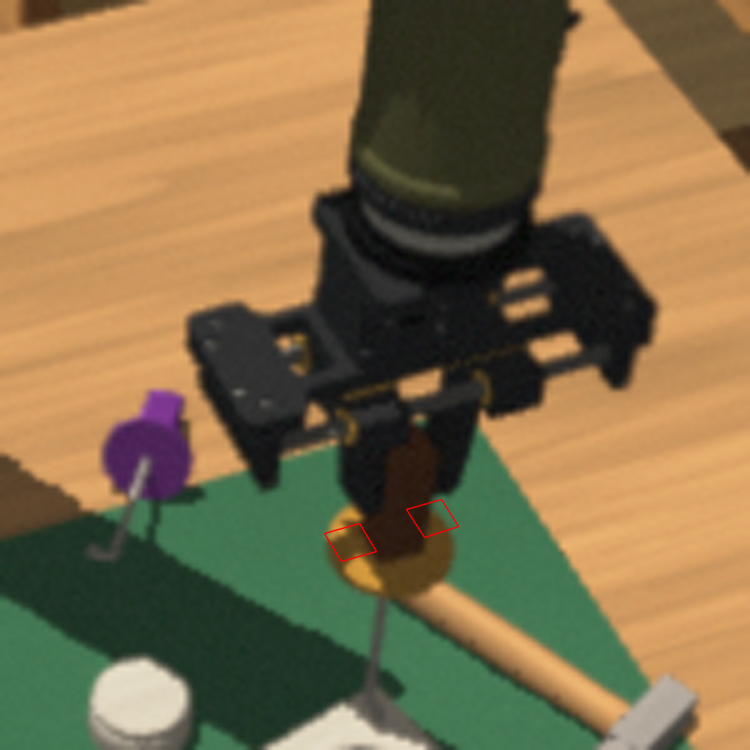

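View pics/t5.png

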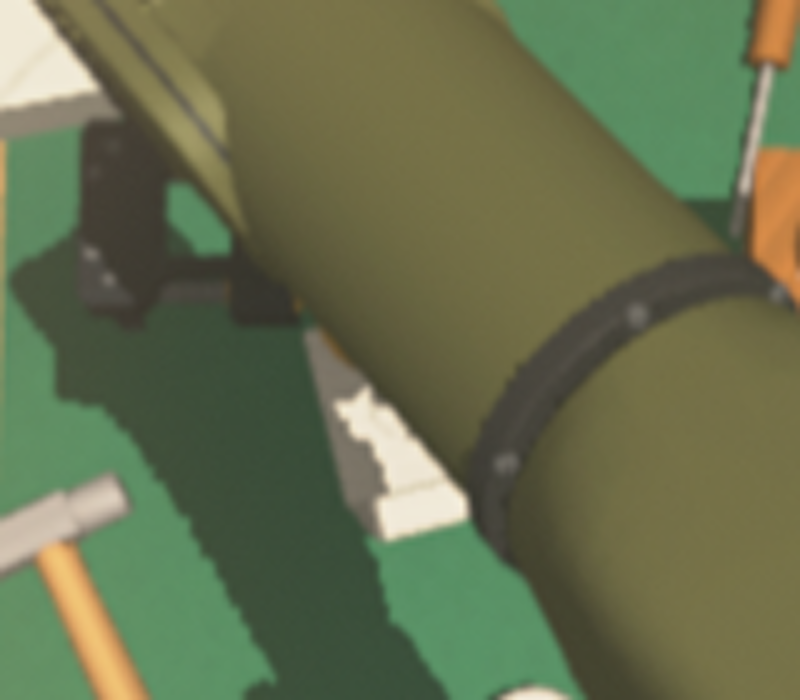

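```bash
python3 - <<'E'
from h import *
s=cv2.imread('pics/full_s5.png')[:,:,::-1]
crop(s,350,195,410,265,11,'s5b.png')
E
```

```text
(no output)
```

View pics/s5b.png

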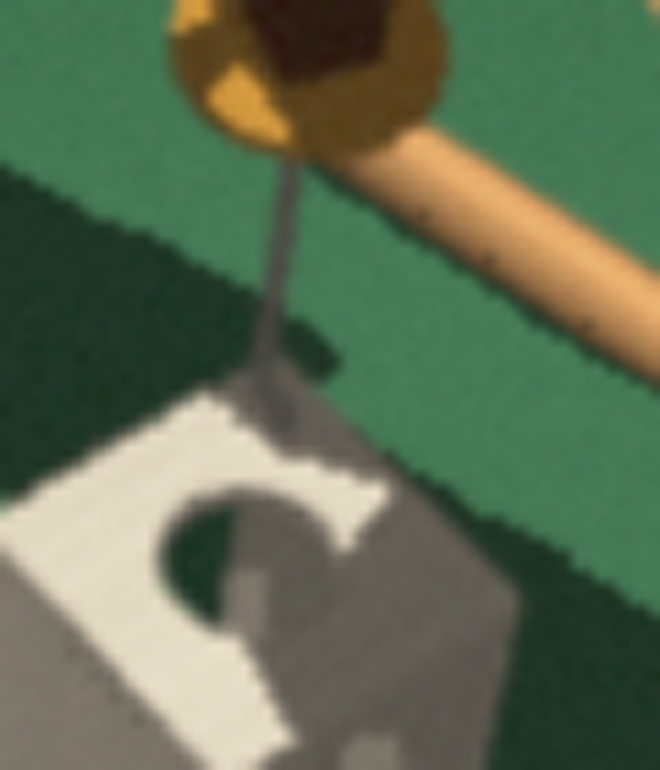

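Emit:
{"fn": "jog_arm", "kwargs": {"rows": [[[-0.011,-0.05,0],0],[[-0.022,-0.1,0],0],[[-0.033,-0.15,0],0],[[-0.044,-0.2,0],0],[[-0.055,-0.25,0],0],[[-0.066,-0.2907,0],0],[[-0.066,-0.2907,0],0],[[-0.066,-0.2907,0],0],[[-0.066,-0.2907,0],0]]}}

```text
clock: 5.33
tool_pos: [0.6155, 0.0322, 0.3503]
eef_rot: [-0.0, 1.0, 0.0, -0.002]
contact_force: [0.3, 0.3, -1.7]
opening: 0.266
```

```bash
python3 look.py scene 240 170 370 300 6 s6.png;  python3 look.py top 310 130 470 270 5 t6.png
```

```text
[0.6156 0.0333 0.3508] [ 1.7993e+02 -1.7000e-01 -1.7986e+02] q [ 0.06  0.58 -0.35  1.42  0.2   1.18  1.26] F [ 1.  -0.  -1.7] 5.3833
[0.6158 0.0337 0.3512] [ 1.7994e+02 -1.2000e-01 -1.7982e+02] q [ 0.06  0.58 -0.35  1.42  0.2   1.18  1.26] F [ 0.4  0.1 -1.5] 5.4333
```

View pics/s6.png

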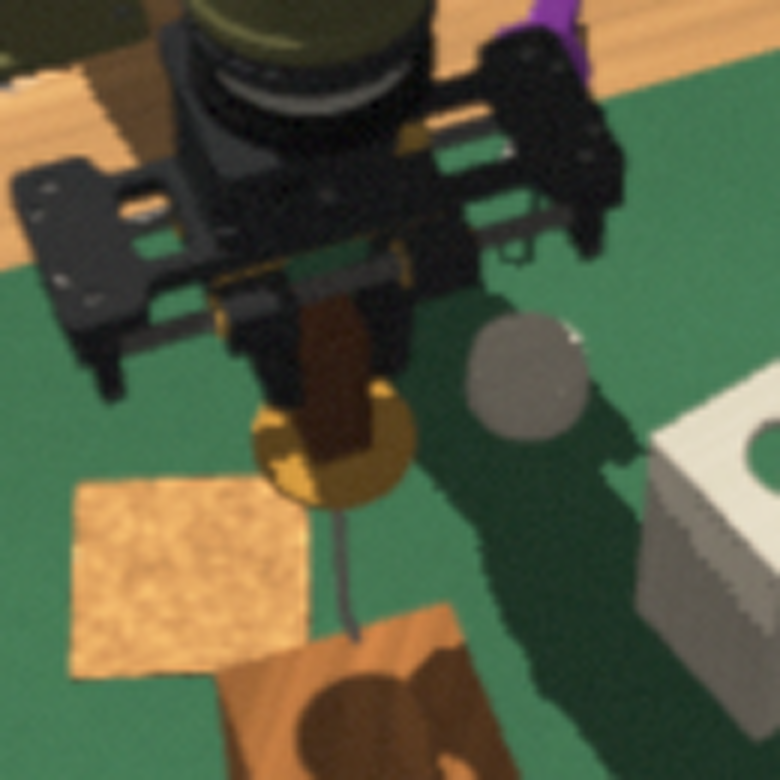

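View pics/t6.png

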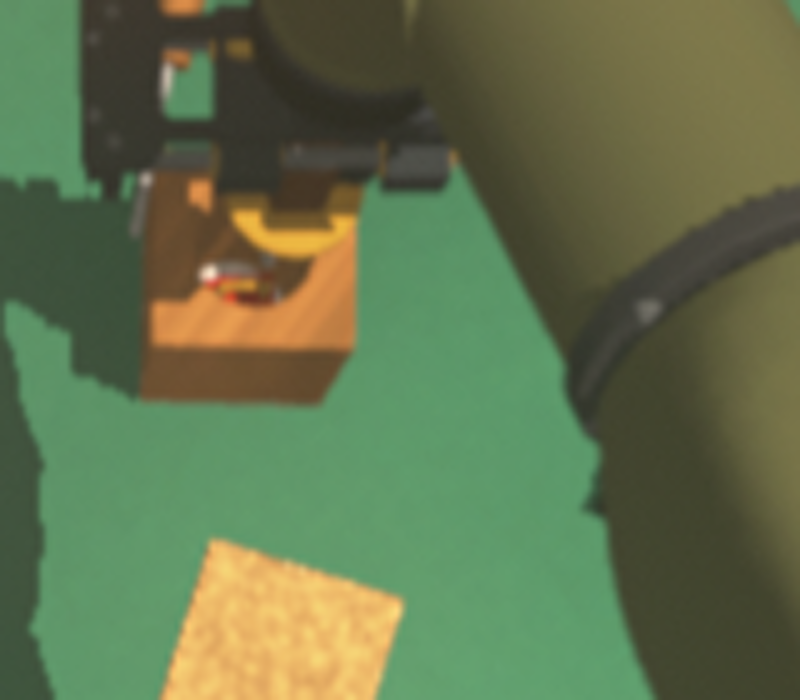

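```bash
cat > pm.py <<'E'
from stopmodel import *
def puller_lines(M,p,dx=0.,dy=0.,dz=.0375,col=(255,0,255)):
    # tool frame: puller axis at tool (dx,dy), collar underside dz ahead of TCP; hook towards tool -x
    T=lambda P: p+np.array(P)@M.T
    a=np.linspace(0,2*np.pi,50)
    L=[(T(np.c_[dx+.029*np.cos(a),dy+.029*np.sin(a),dz+0*a]),col),(T(np.c_[dx+.029*np.cos(a),dy+.029*np.sin(a),dz-.005+0*a]),(0,255,255))]
    L.append((T([[dx,dy,dz],[dx,dy,dz+.110],[dx-.013,dy,dz+.110],[dx-.013,dy,dz+.1015]]),col))
    return L
E
cat > ov.py <<'E'
import sys
from pm import *
cam,full,c0,r0,c1,r1,f,name,dx,dy=sys.argv[1],sys.argv[2],*map(int,sys.argv[3:8]),sys.argv[8],float(sys.argv[9]),float(sys.argv[10])
p=np.array(eval(sys.argv[11])); yaw=float(sys.argv[12]) if len(sys.argv)>12 else 0
M=np.array([[-1,0,0],[0,1,0],[0,0,-1.]]); c,s=np.cos(yaw),np.sin(yaw); M=np.array([[c,-s,0],[s,c,0],[0,0,1]])@M
s=cv2.imread('pics/'+full)[:,:,::-1]
c=cv2.resize(s[r0:r1,c0:c1],None,fx=f,fy=f,interpolation=cv2.INTER_CUBIC)
L=puller_lines(M,p,dx,dy)
if len(sys.argv)>13: L+=stop_lines(*eval(sys.argv[13]))
c=draw(c,L,cam,(c0,r0),f); cv2.imwrite('pics/'+name,c[:,:,::-1])
E
python3 ov.py scene full_s6.png 270 210 340 300 8 o1.png 0 0 "[.6158,.0325,.351]"
python3 ov.py top full_t6.png 335 160 395 200 13 o2.png 0 0 "[.6158,.0325,.351]" 0 "(.637,.031,.004,0.)"
```

```text
(no output)
```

View pics/o1.png

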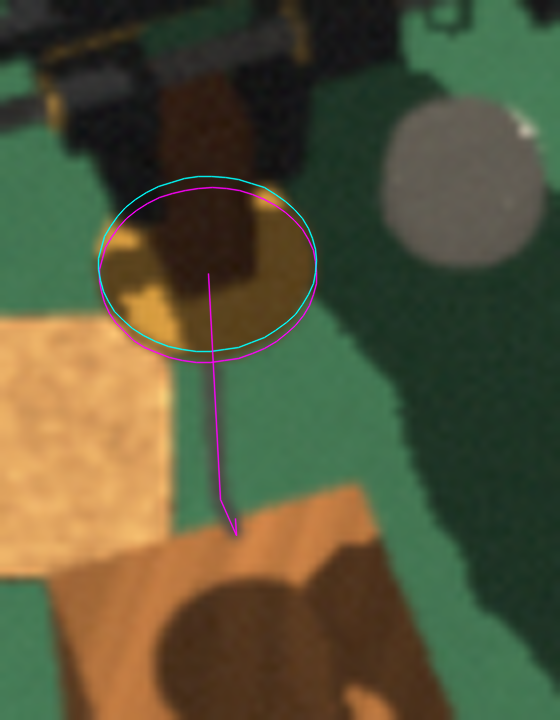

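View pics/o2.png

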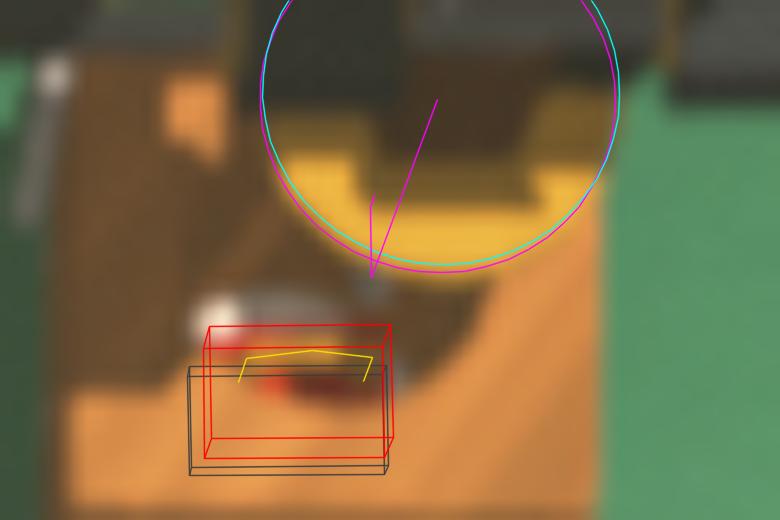

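Emit:
{"fn": "jog_arm", "kwargs": {"rows": [[[0,-0.001,0.04],0],[[0,-0.001,0.08],0],[[0,-0.001,0.12],0],[[0,-0.001,0.15],0],[[0,-0.001,0.17],0],[[0,-0.001,0.19],0],[[0,-0.001,0.204],0],[[0,-0.001,0.204],0],[[0,-0.001,0.204],0]]}}

```text
clock: 6.18
tool_pos: [0.6163, 0.0319, 0.199]
eef_rot: [-0.001, 1.0, 0.0, -0.0]
contact_force: [0.7, -0.5, -1.2]
opening: 0.266
```

```bash
python3 look.py scene 240 190 370 320 6 s7.png;  python3 look.py top 335 150 395 200 13 t7.png
```

```text
[0.6169 0.0318 0.1998] [ 1.7997e+02  6.0000e-02 -1.7993e+02] q [ 0.05  0.73 -0.31  1.62  0.28  0.83  1.19] F [-0.3  0.3 -0.2] 6.2333
[0.6172 0.0316 0.2002] [ 1.7997e+02  1.1000e-01 -1.7996e+02] q [ 0.05  0.73 -0.31  1.62  0.28  0.83  1.19] F [-0.  -0.1 -0.9] 6.2833
```

View pics/s7.png

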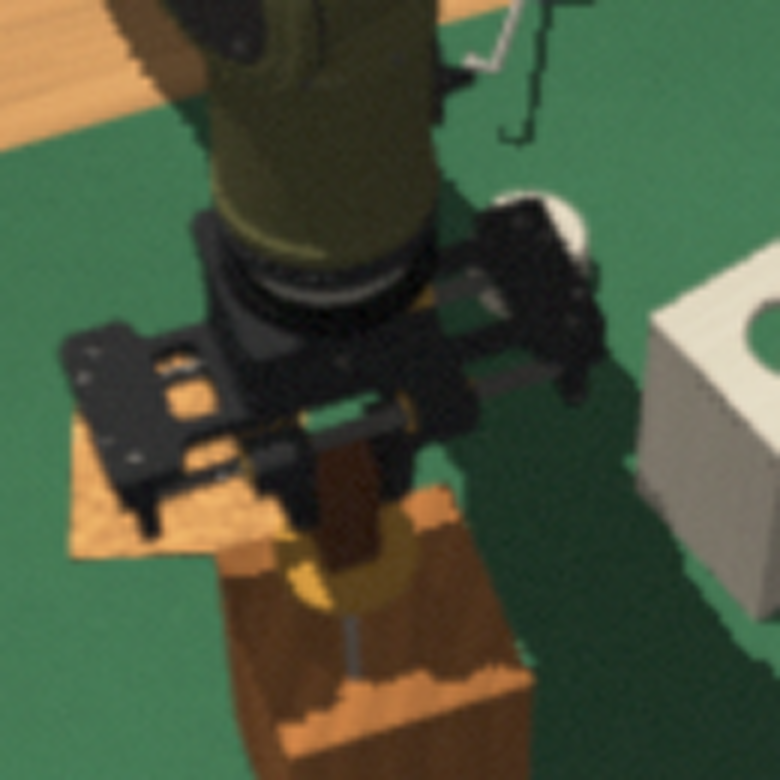

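View pics/t7.png

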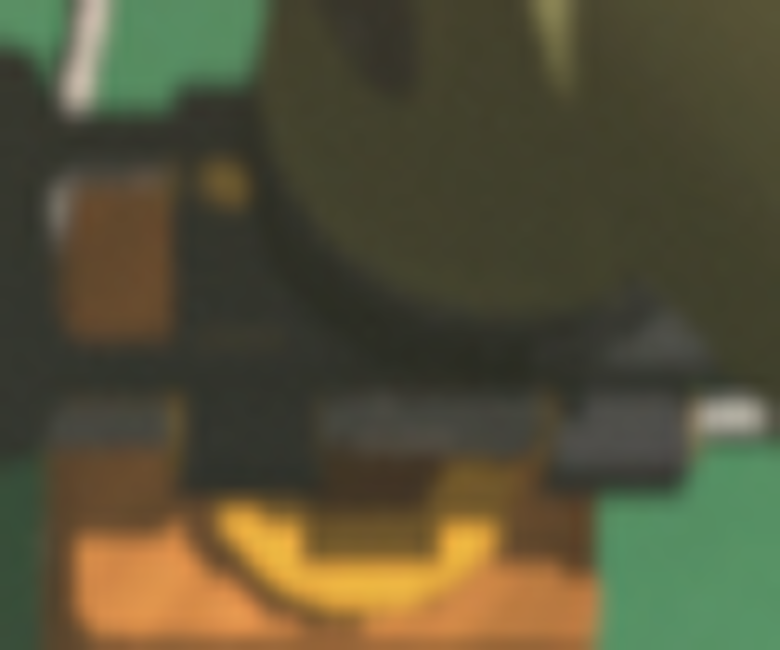

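Emit:
{"fn": "jog_arm", "kwargs": {"rows": [[[-0.005,0,0],0],[[-0.01,0,0],0],[[-0.015,0,0],0],[[-0.0195,0,0],0],[[-0.0235,0,0],0],[[-0.0235,0,0],0],[[-0.0235,0,-0.005],0],[[-0.0235,0,-0.01],0],[[-0.0235,0,-0.015],0],[[-0.0235,0,-0.02],0],[[-0.0235,0,-0.03],0],[[-0.0235,0,-0.04],0],[[-0.0235,0,-0.04],0],[[-0.0235,0,-0.04],0]]}}

```text
clock: 7.45
tool_pos: [0.6345, 0.0311, 0.2299]
eef_rot: [-0.0, 1.0, 0.0, 0.001]
contact_force: [0.9, -0.3, -3.6]
opening: 0.267
```

```bash
python3 look.py scene 240 190 370 320 6 s8.png;  python3 look.py top 335 150 395 200 13 t8.png
```

```text
[0.6342 0.031  0.2294] [ 1.7999e+02  2.0000e-02 -1.7999e+02] q [ 0.05  0.72 -0.32  1.54  0.26  0.93  1.22] F [ 0.3  0.2 -2.7] 7.5
[0.634  0.0309 0.229 ] [ 1.8000e+02 -2.0000e-02 -1.7999e+02] q [ 0.05  0.72 -0.32  1.54  0.26  0.93  1.22] F [ 0.3 -0.4 -3.2] 7.55
```

View pics/t8.png

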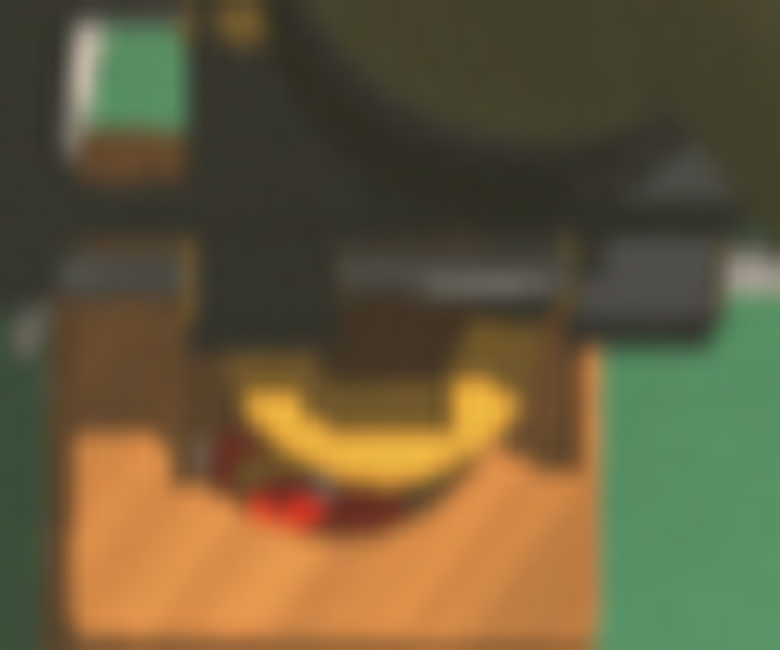

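Emit:
{"fn": "jog_arm", "kwargs": {"rows": [[[0,0,-0.01],0],[[0,0,-0.025],0],[[0,0,-0.04],0],[[0,0,-0.055],0],[[0,0,-0.07],0],[[0,0,-0.085],0],[[0,0,-0.1],0],[[0,0,-0.115],0],[[0,0,-0.13],0],[[0,0,-0.145],0],[[0,0,-0.16],0],[[0,0,-0.175],0],[[0,0,-0.187],0],[[0,0,-0.195],0],[[0,0,-0.195],0],[[0,0,-0.195],0]]}}

```text
clock: 8.88
tool_pos: [0.6342, 0.031, 0.3757]
eef_rot: [-0.0, 1.0, 0.0, 0.0]
contact_force: [0.7, -0.4, -3.6]
opening: 0.268
```

```bash
python3 look.py scene 240 150 370 280 6 s9.png;  python3 look.py top 315 120 405 200 9 t9.png
```

```text
[0.6339 0.0309 0.3751] [-1.7999e+02 -4.0000e-02 -1.7998e+02] q [ 0.06  0.59 -0.34  1.32  0.2   1.26  1.28] F [ 0.8  0.4 -3.4] 8.9333
[0.6337 0.0308 0.3747] [-1.7999e+02 -8.0000e-02 -1.7998e+02] q [ 0.06  0.59 -0.34  1.32  0.2   1.26  1.28] F [-0.3  1.2 -3.4] 8.9833
```

View pics/s9.png

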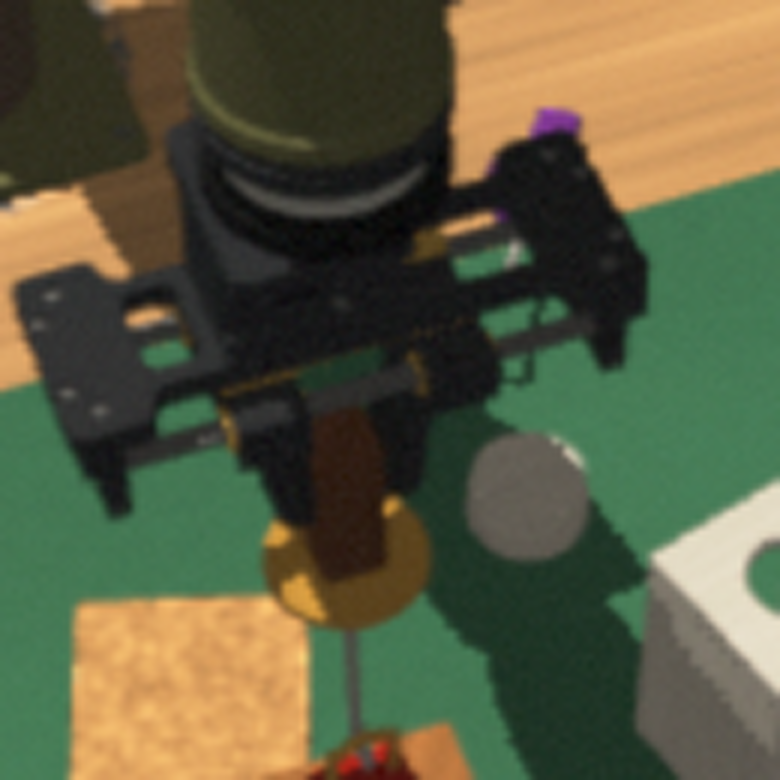

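View pics/t9.png

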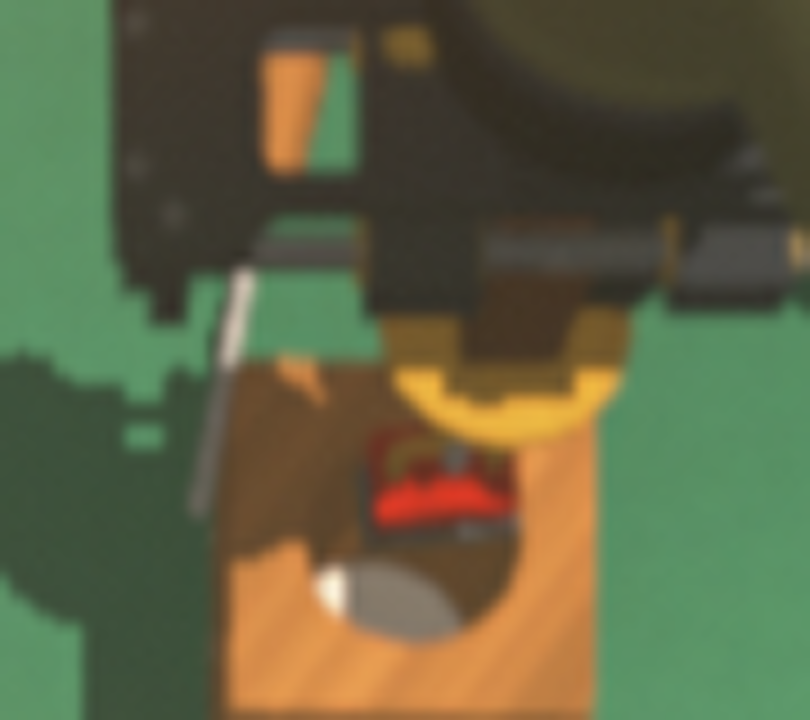

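```bash
python3 ov.py scene full_s9.png 265 235 345 310 10 o3.png 0 0 "[.634,.031,.3755]" 0 "(.6405,.031,.1695,0.)"
```

```text
(no output)
```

View pics/o3.png

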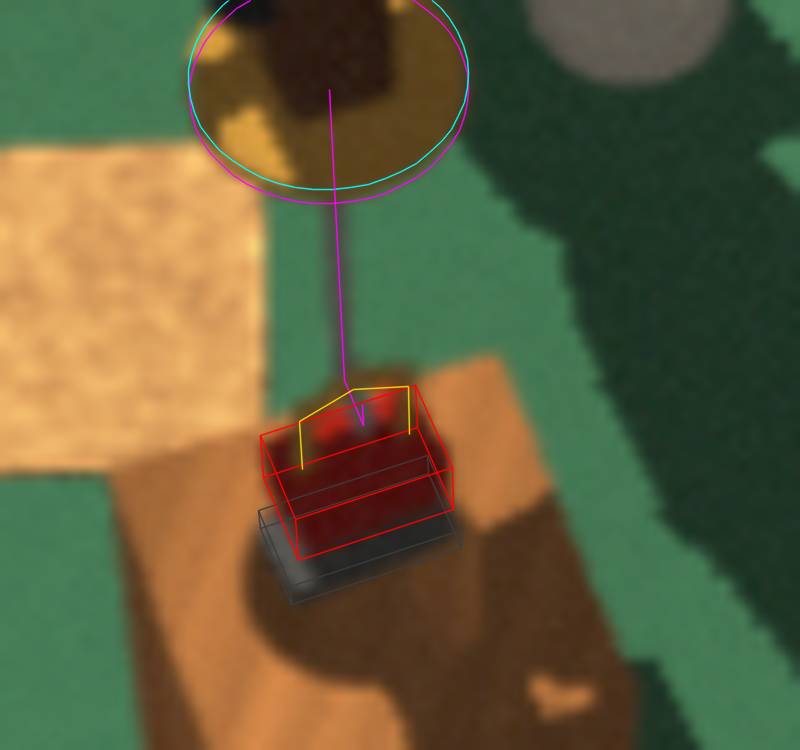

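Emit:
{"fn": "jog_arm", "kwargs": {"rows": [[[0.008,-0.001,0],0.006],[[0.02,-0.002,0],0.015],[[0.037,-0.004,0],0.026],[[0.056,-0.006,0],0.039],[[0.076,-0.008,0],0.052],[[0.096,-0.01,0],0.065],[[0.116,-0.012,0],0.078],[[0.136,-0.014,0],0.091],[[0.156,-0.016,0],0.104],[[0.176,-0.018,0],0.117],[[0.196,-0.02,0],0.13],[[0.214,-0.021,0],0.142],[[0.23,-0.022,0],0.152],[[0.244,-0.023,0],0.16],[[0.254,-0.024,0],0.165],[[0.26,-0.0245,0],0.168],[[0.2636,-0.0248,0],0.168],[[0.2636,-0.0248,0],0.168],[[0.2636,-0.0248,0],0.168]]}}

```text
clock: 10.57
tool_pos: [0.4369, 0.0123, 0.3754]
eef_rot: [0.167, 0.986, 0.0, 0.0]
contact_force: [-0.4, 0.8, -3.2]
opening: 0.272
```

```bash
python3 look.py scene 220 150 350 280 6 s10.png;  python3 look.py top 315 180 405 280 7 t10.png
```

```text
[0.437  0.0124 0.3754] [1.7997e+02 3.0000e-02 1.6076e+02] q [ 0.1   0.27 -0.3   1.87  0.09  1.01  0.99] F [-1.   0.2 -2.5] 10.6167
[0.437  0.0124 0.3754] [1.7997e+02 2.0000e-02 1.6076e+02] q [ 0.1   0.27 -0.3   1.87  0.09  1.01  0.99] F [-0.8 -1.2 -2.6] 10.6667
```

View pics/s10.png

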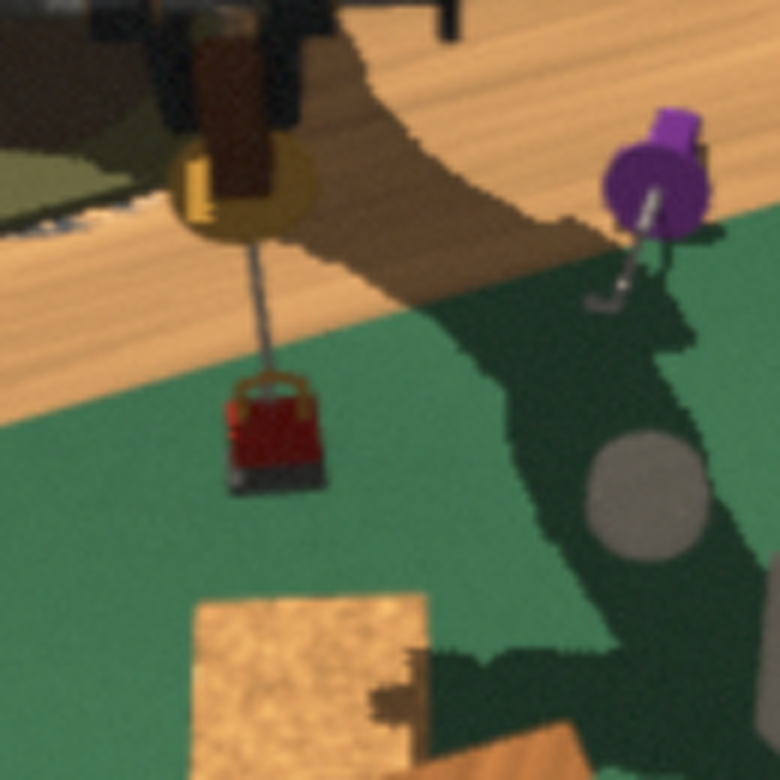

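View pics/t10.png

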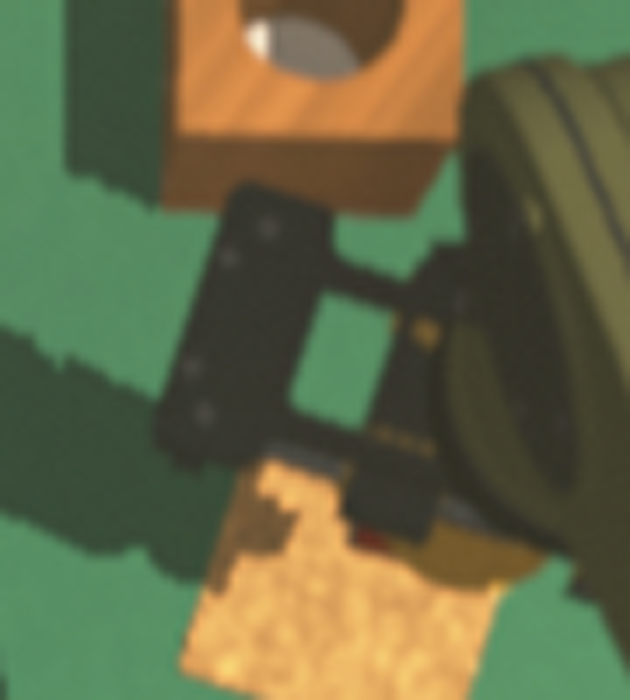

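Emit:
{"fn": "jog_arm", "kwargs": {"rows": [[[0,0,0.01],0],[[0,0,0.03],0],[[0,0,0.055],0],[[0,0,0.08],0],[[0,0,0.105],0],[[0,0,0.13],0],[[0,0,0.155],0],[[0,0,0.175],0],[[0,0,0.19],0],[[0,0,0.202],0],[[0,0,0.208],0],[[0,0,0.213],0],[[0,0,0.217],0],[[0,0,0.221],0],[[0,0,0.225],0],[[0,0,0.23],0],[[0,0,0.235],0],[[0,0,0.235],0],[[0,0,0.235],0]]}}

```text
clock: 12.25
tool_pos: [0.4365, 0.0124, 0.1991]
eef_rot: [0.167, 0.986, 0.0, -0.0]
contact_force: [-0.1, -0.1, -1.6]
opening: 0.268
```

```bash
python3 look.py scene 220 190 330 300 7 s11.png
```

```text
[0.4366 0.0124 0.1992] [1.7999e+02 1.0000e-02 1.6076e+02] q [ 0.02  0.52 -0.23  2.15  0.24  0.49  0.84] F [-0.7 -0.5 -1.4] 12.3
```

View pics/s11.png

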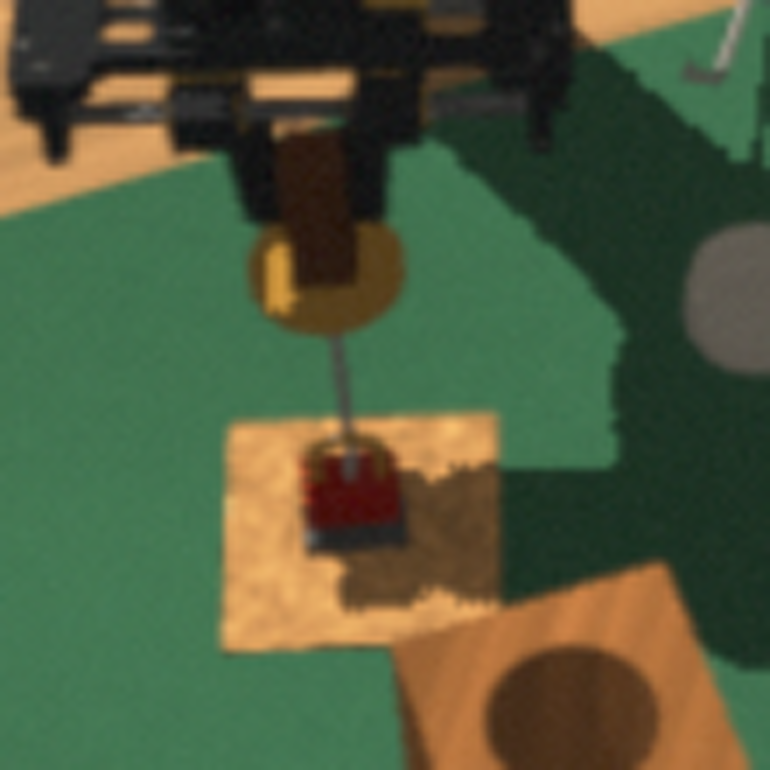

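Emit:
{"fn": "jog_arm", "kwargs": {"rows": [[[0.004,0,0],0],[[0.008,0,0],0],[[0.012,0,0],0],[[0.016,0,0],0],[[0.02,0,0],0],[[0.025,0,0],0],[[0.025,0,0],0],[[0.025,0,0],0]]}}

```text
clock: 12.97
tool_pos: [0.4185, 0.0186, 0.1992]
eef_rot: [0.167, 0.986, 0.0, -0.0]
contact_force: [-0.6, 0.1, -0.5]
opening: 0.269
```

```bash
python3 look.py scene 220 190 330 300 7 s12.png
```

```text
[0.4188 0.0185 0.1992] [1.7999e+02 1.0000e-02 1.6077e+02] q [-0.01  0.51 -0.22  2.2   0.24  0.46  0.82] F [ 0.7  0.4 -1.1] 13.0167
```

View pics/s12.png

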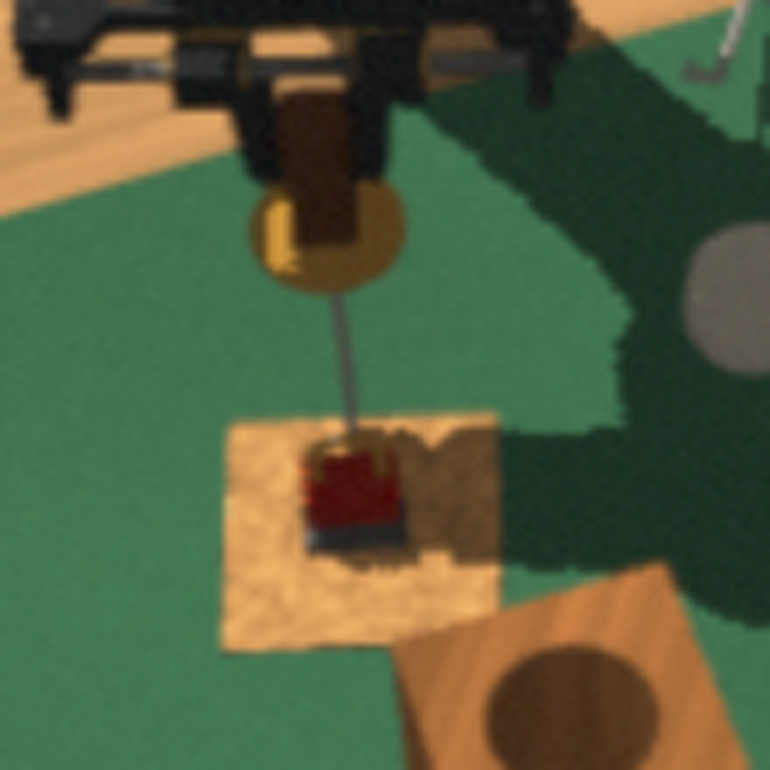

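Emit:
{"fn": "jog_arm", "kwargs": {"rows": [[[0.025,0,-0.03],0],[[0.025,0,-0.07],0],[[0.025,0,-0.12],0],[[0.025,0,-0.17],0],[[0.025,0,-0.2],0],[[0.025,0,-0.215],0],[[0.025,0,-0.215],0]]}}

```text
clock: 13.6
tool_pos: [0.4027, 0.0249, 0.3629]
eef_rot: [0.167, 0.986, 0.001, 0.003]
contact_force: [0.2, 0.3, -1.0]
opening: 0.268
```

```bash
python3 look.py scene 330 200 410 290 8 s13.png;python3 look.py top 240 170 310 250 10 t13.png; python3 - <<'E'
from h import *
s=cv2.imread('pics/full_s13.png')[:,:,::-1]; crop(s,220,190,330,300,7,'s13b.png')
E
```

```text
[0.4017 0.0246 0.3612] [1.7993e+02 1.5000e-01 1.6074e+02] q [ 0.07  0.23 -0.32  1.98  0.09  0.94  0.95] F [-0.5  0.3 -2.9] 13.65
[0.4008 0.0245 0.3601] [-179.99    0.    160.75] q [ 0.07  0.23 -0.32  1.99  0.09  0.94  0.95] F [-1.1  0.4 -2.4] 13.7
```

View pics/s13.png

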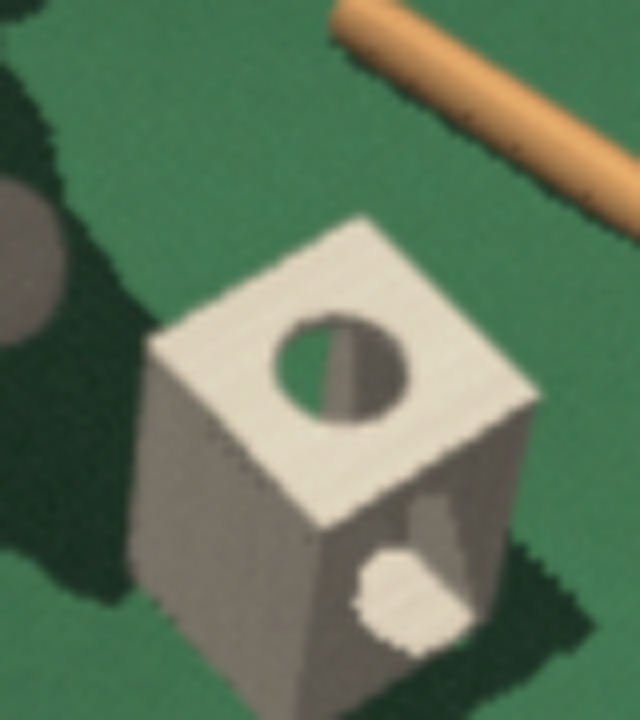

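View pics/t13.png

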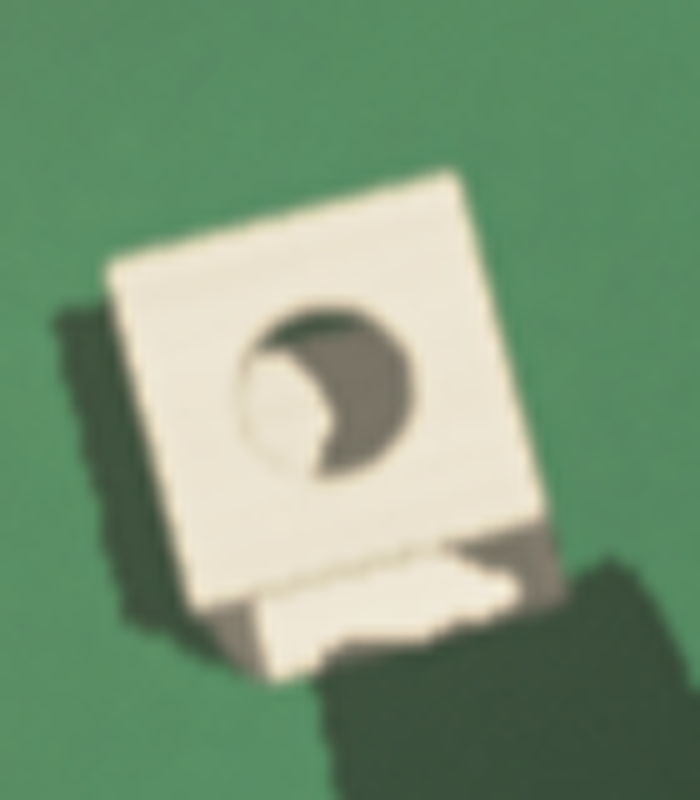

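View pics/s13b.png

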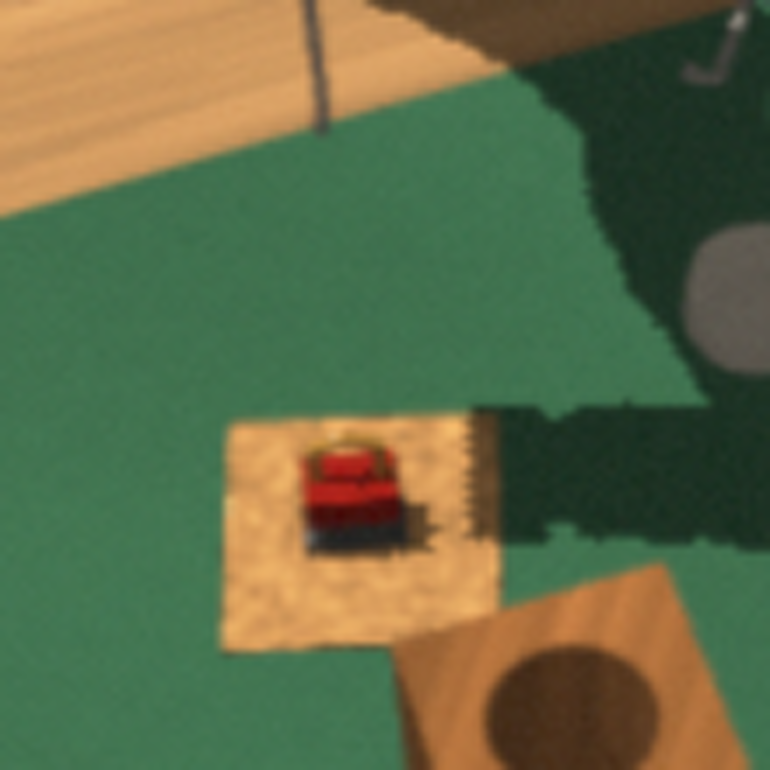

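```bash
python3 - <<'E'
from h import *
a=unproj([(342/8+330-.5,368/8+200-.5)],'scene',.135)[0]; b=unproj([(326/10+240-.5,390/10+170-.5)],'top',.135)[0]
c=unproj(np.array([(148,342),(362,214),(542,396),(324,530)])/8+[330-.5,200-.5],'scene',.135)
d=unproj(np.array([(106,266),(456,168),(549,522),(192,612)])/10+[240-.5,170-.5],'top',.135)
print(a,b,c.mean(0),d.mean(0))
E
```

```text
[0.566229   0.25414577 0.135     ] [0.56511339 0.25388726 0.135     ] [0.56650823 0.25471854 0.135     ] [0.56483306 0.2539242  0.135     ]
```

Emit:
{"fn": "jog_arm", "kwargs": {"rows": [[[-0.013,0.045,0],-0.02],[[-0.027,0.09,0],-0.05],[[-0.04,0.135,0],-0.08],[[-0.053,0.18,0],-0.11],[[-0.066,0.225,0],-0.14],[[-0.08,0.27,0],-0.168],[[-0.093,0.315,0],-0.168],[[-0.1,0.345,0],-0.168],[[-0.1067,0.3617,0],-0.168],[[-0.1067,0.3617,0],-0.168],[[-0.1067,0.3617,0],-0.168],[[-0.1067,0.3617,0],-0.168]]}}

```text
clock: 14.7
tool_pos: [0.5653, 0.2531, 0.3589]
eef_rot: [0.0, 1.0, -0.001, -0.001]
contact_force: [0.2, 0.8, -1.2]
opening: 0.268
```

```bash
python3 look.py scene 320 170 420 280 7 s14.png; python3 -c "
from plant import get_state as g
s=g();print(s['tool_pos'])"; python3 ov.py scene full_s14.png 320 170 420 280 7 o4.png 0 0 "[.566,.2543,.360]"
```

```text
[0.5654 0.2529 0.3595] [-1.7989e+02 -1.0000e-01  1.7995e+02] q [-0.28  0.58 -0.39  1.4   0.23  1.21  0.87] F [ 0.6 -1.6 -1.4] 14.75
[0.56540351 0.25294461 0.35950119]
```

View pics/o4.png

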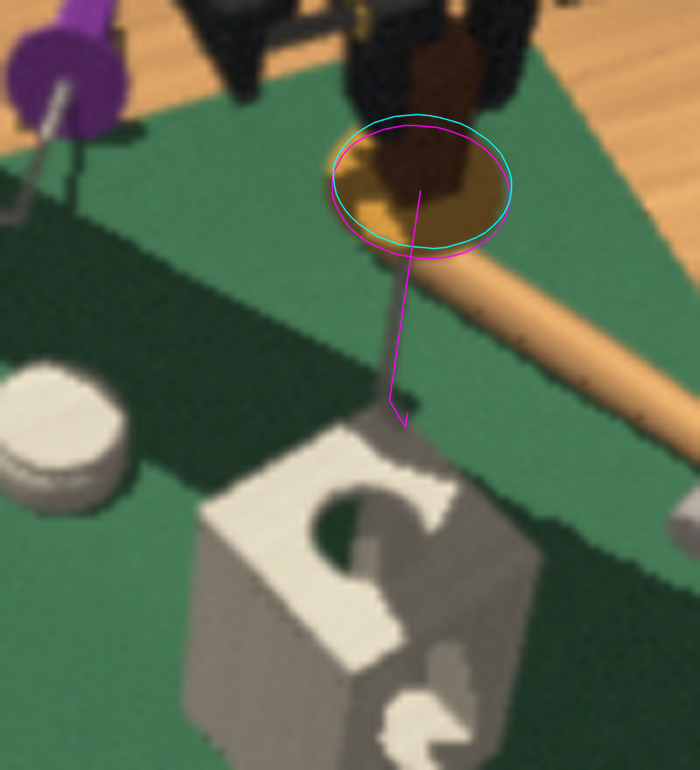

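Emit:
{"fn": "jog_arm", "kwargs": {"rows": [[[0,0.002,0.03],0],[[0,0.002,0.07],0],[[0,0.002,0.11],0],[[0,0.002,0.15],0],[[0,0.002,0.19],0],[[0,0.002,0.22],0],[[0,0.002,0.237],0],[[0,0.002,0.243],0],[[0,0.002,0.247],0],[[0,0.002,0.247],0],[[0,0.002,0.247],0]]}}

```text
clock: 15.67
tool_pos: [0.5666, 0.256, 0.1764]
eef_rot: [0.0, 1.0, 0.0, 0.001]
contact_force: [1.0, 0.1, -0.7]
opening: 0.269
```

```bash
python3 look.py scene 320 170 420 280 7 s15.png
```

```text
[0.5667 0.2562 0.1765] [1.7993e+02 1.2000e-01 1.7999e+02] q [-0.31  0.77 -0.34  1.63  0.33  0.8   0.78] F [-0.5 -0.  -0.7] 15.7167
```

View pics/s15.png

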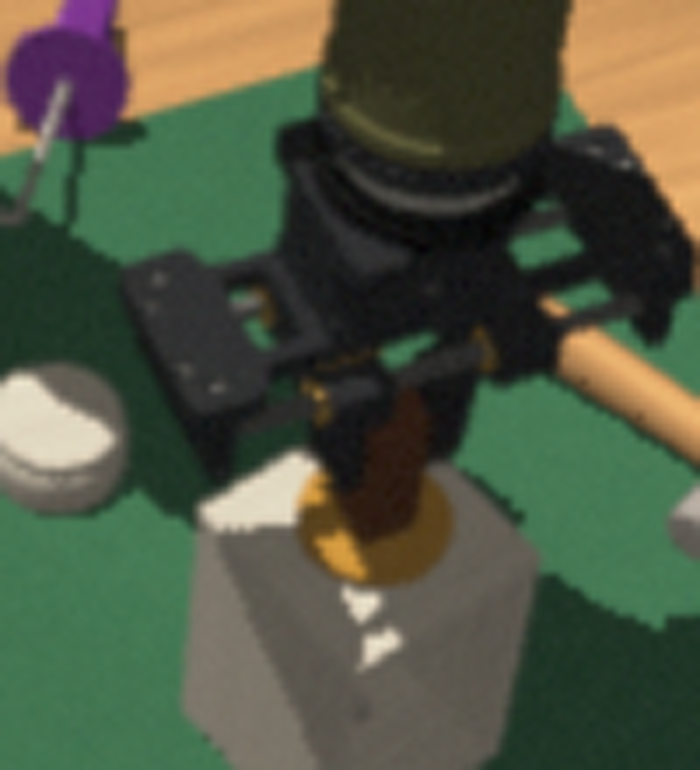

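Emit:
{"fn": "jog_arm", "kwargs": {"rows": [[[0,0,0.002],0],[[0,0,0.004],0],[[0,0,0.005],0],[[0,0,0.005],0],[[0,0,0.005],0]]}}

```text
clock: 16.13
tool_pos: [0.5663, 0.2562, 0.1723]
eef_rot: [-0.0, 1.0, 0.0, 0.001]
contact_force: [-1.4, -0.5, 4.5]
opening: 0.268
```

```bash
python3 -c "
from plant import *
for _ in range(1):
  s=get_state();print(s['tool_pos'],s['contact_force'])"
```

```text
[0.56630378 0.25617867 0.17229105] [-1.37316601 -0.52957723  4.50162012]
```

Emit:
{"fn": "jog_arm", "kwargs": {"rows": [[[0,0,0],0],[[0,0,0],0],[[0,0,0],0],[[0,0,0],0],[[0,0,-0.01],0],[[0,0,-0.04],0],[[0,0,-0.08],0],[[0,0,-0.12],0],[[0,0,-0.15],0],[[0,0,-0.15],0]], "gripper": 70}}

```text
clock: 16.97
tool_pos: [0.5684, 0.2578, 0.2897]
eef_rot: [0.0, 1.0, 0.003, 0.004]
contact_force: [0.5, 0.4, 0.4]
opening: 0.792
```

```bash
python3 look.py scene 320 170 420 280 7 s16.png
```

```text
[0.5674 0.2569 0.2871] [179.82   0.31 180.  ] q [-0.29  0.64 -0.38  1.51  0.26  1.03  0.84] F [-0.7  0.2 -1.5] 17.0167
```

View pics/s16.png

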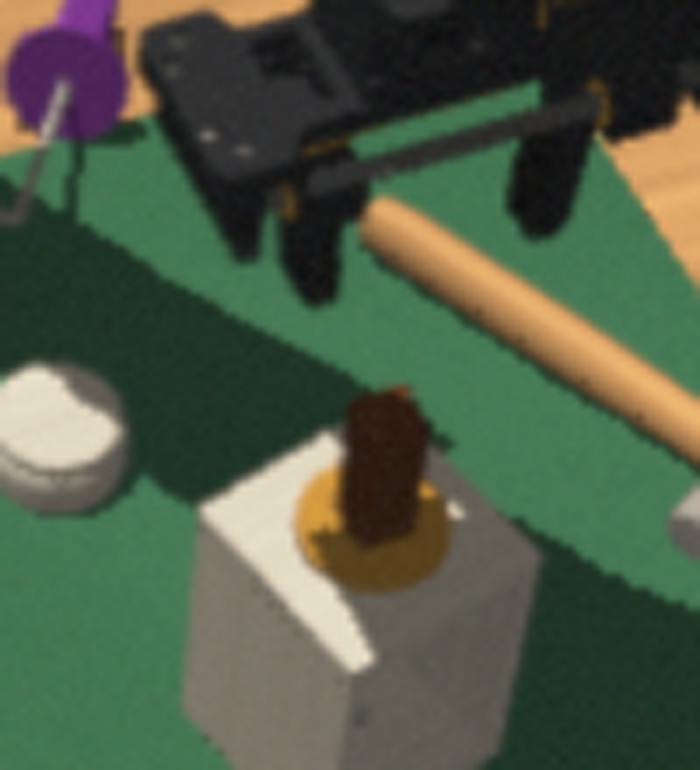

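The tool hangs in the stand again. Next I'll measure the stop on the pad.

```bash
python3 look.py top 335 230 395 295 12 t17.png; python3 - <<'E'
from stopmodel import *
s=cv2.imread('pics/full_s16.png')[:,:,::-1]; off=(245,235); f=12
c=cv2.resize(s[235:295,245:305],None,fx=f,fy=f,interpolation=cv2.INTER_CUBIC)
P=(.4415,.0106,.003,np.radians(-19.3))
a=draw(c,stop_lines(*P),'scene',off,f); cv2.imwrite('pics/o5.png',a[:,:,::-1])
t=cv2.imread('pics/full_t17.png')[:,:,::-1]; off=(335,230)
c=cv2.resize(t[230:295,335:395],None,fx=f,fy=f,interpolation=cv2.INTER_CUBIC)
a=draw(c,stop_lines(*P),'top',off,f); cv2.imwrite('pics/o6.png',a[:,:,::-1])
E
```

```text
[0.5663 0.2561 0.285 ] [ 1.7994e+02  1.1000e-01 -1.7999e+02] q [-0.29  0.65 -0.38  1.51  0.26  1.03  0.84] F [-0.   0.4 -0.3] 17.0667
```

View pics/o5.png

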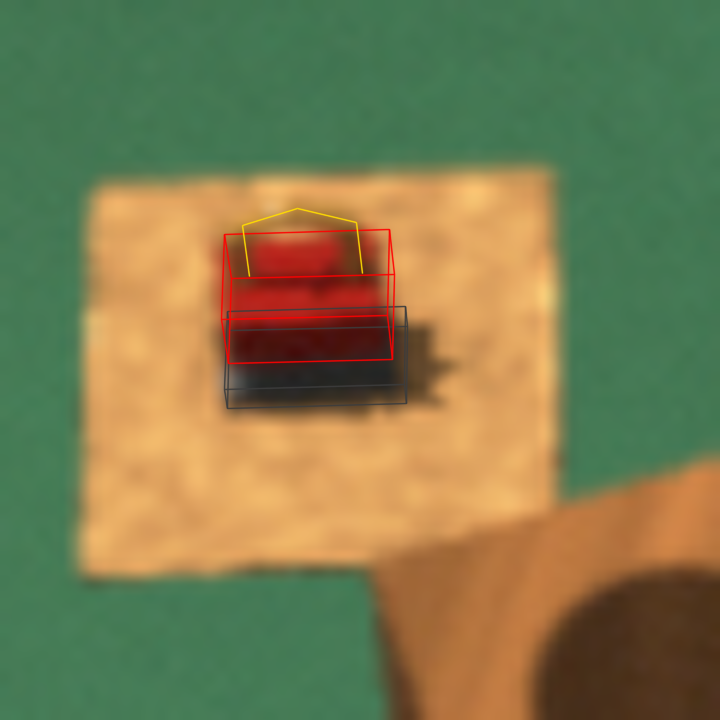

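View pics/o6.png

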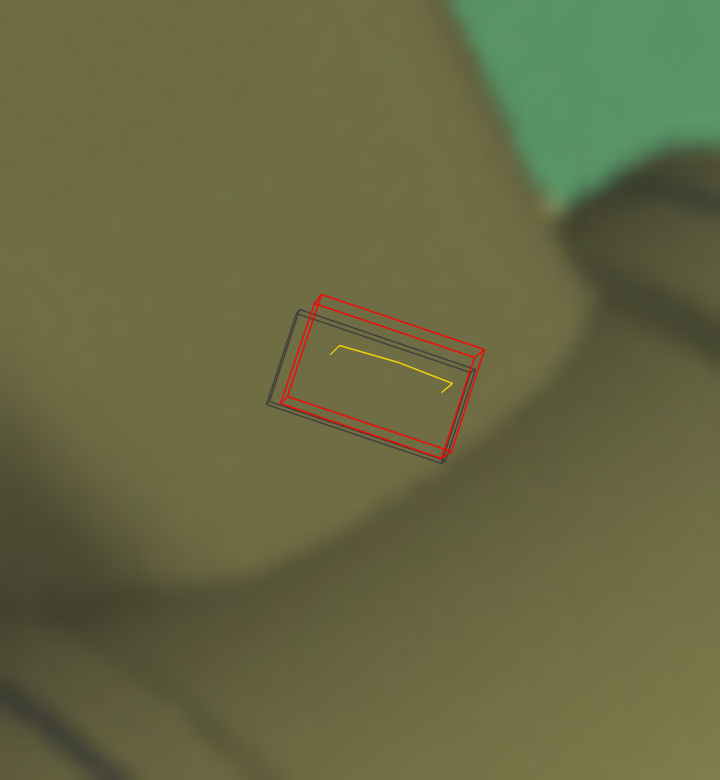

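View pics/t17.png

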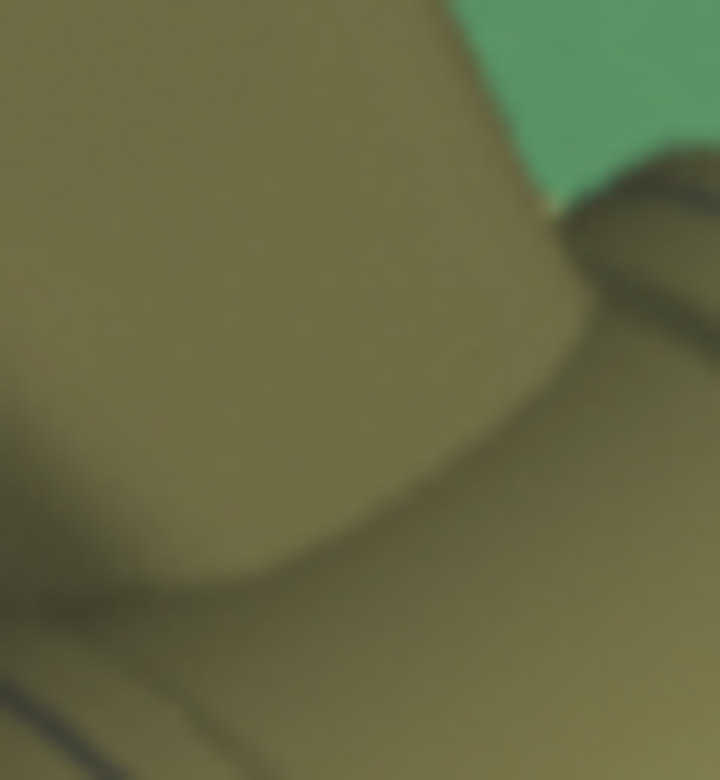

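```bash
python3 - <<'E'
from h import *
q=(330/5+300-.5,455/5+150-.5)
print('s4 tcp .567 .2503 .1724',[ (z,unproj([q],'scene',z)[0].round(4)) for z in (.15,.16,.17)])
for q in((292,527),(400,490)):
    q=(q[0]/6+240-.5,q[1]/6+150-.5)
    print('s9 tcp .634 .031 .3755',[ (z,unproj([q],'scene',z)[0].round(4)) for z in (.352,.362,.372)])
E
```

```text
s4 tcp .567 .2503 .1724 [(0.15, array([0.555 , 0.2388, 0.15  ])), (0.16, array([0.5616, 0.2349, 0.16  ])), (0.17, array([0.5681, 0.2311, 0.17  ]))]
s9 tcp .634 .031 .3755 [(0.352, array([0.6222, 0.0154, 0.352 ])), (0.362, array([0.6296, 0.0134, 0.362 ])), (0.372, array([0.6369, 0.0113, 0.372 ]))]
s9 tcp .634 .031 .3755 [(0.352, array([0.6205, 0.0557, 0.352 ])), (0.362, array([0.6279, 0.0531, 0.362 ])), (0.372, array([0.6353, 0.0505, 0.372 ]))]
```

```bash
python3 - <<'E'
from h import *
s=cv2.imread('pics/full_s10.png')[:,:,::-1]; crop(s,225,135,300,200,10,'s10f.png')
s=cv2.imread('pics/full_s9.png')[:,:,::-1]; crop(s,270,205,325,255,13,'s9f.png')
E
```

```text
(no output)
```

View pics/s9f.png

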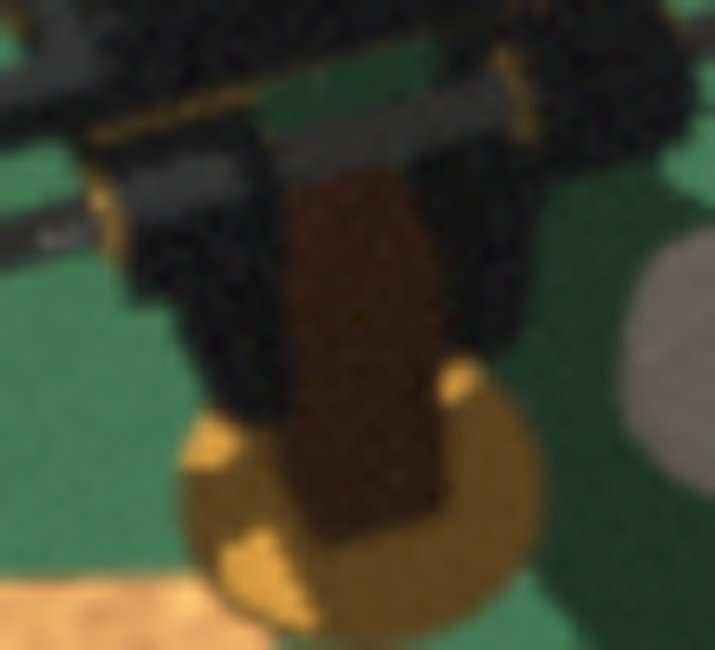

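Emit:
{"fn": "jog_arm", "kwargs": {"rows": [[[0.02,-0.03,0],0.05],[[0.04,-0.07,0],0.11],[[0.06,-0.11,0],0.17],[[0.08,-0.15,0],0.23],[[0.1,-0.19,0],0.29],[[0.12,-0.23,0.02],0.35],[[0.14,-0.27,0.04],0.41],[[0.16,-0.3,0.06],0.47],[[0.1671,-0.3289,0.09],0.53],[[0.1671,-0.3289,0.11],0.59],[[0.1671,-0.3289,0.13],0.65],[[0.1671,-0.3289,0.14],0.71],[[0.1671,-0.3289,0.16],0.77],[[0.1671,-0.3289,0.18],0.83],[[0.1671,-0.3289,0.18],0.89],[[0.1671,-0.3289,0.18],0.954],[[0.1671,-0.3289,0.18],0.954],[[0.1671,-0.3289,0.18],0.954],[[0.1671,-0.3289,0.18],0.954]], "gripper": 60}}

```text
clock: 18.65
tool_pos: [0.4403, 0.0092, 0.1486]
eef_rot: [0.815, 0.58, -0.0, -0.0]
contact_force: [0.5, -0.4, 0.2]
opening: 0.682
```

```bash
python3 look.py scene 200 170 330 300 6 s18.png; python3 look.py top 335 230 395 295 12 t18.png;python3 look.py top 420 200 540 270 6 t18r.png
```

```text
[0.4404 0.0092 0.1487] [-1.7997e+02  1.0000e-02  7.0840e+01] q [-0.2   0.63  0.12  2.2  -0.22  0.33 -0.23] F [ 0.9  0.3 -0.4] 18.7
[0.4405 0.0092 0.1489] [-1.7998e+02 -1.0000e-02  7.0800e+01] q [-0.2   0.63  0.12  2.2  -0.22  0.33 -0.23] F [-0.4 -0.5 -0.6] 18.75
[0.4406 0.0092 0.1489] [-1.7999e+02 -1.0000e-02  7.0780e+01] q [-0.2   0.63  0.12  2.2  -0.22  0.33 -0.23] F [ 0.4 -0.1 -0.3] 18.8
```

View pics/s18.png

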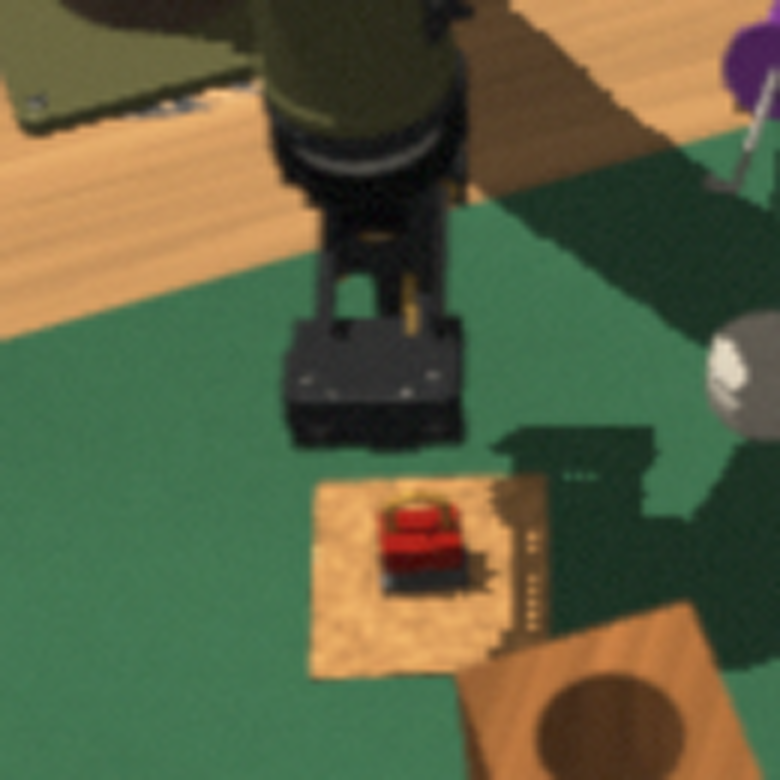

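View pics/t18.png

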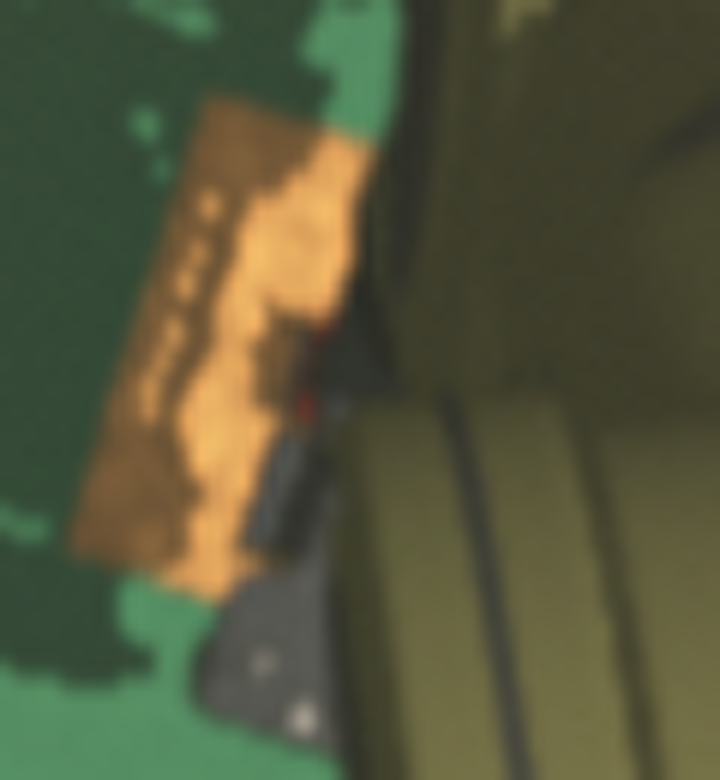

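Emit:
{"fn": "jog_arm", "kwargs": {"rows": [[[0,0,0.03],0],[[0,0,0.06],0],[[0,0,0.09],0],[[0,0,0.115],0],[[0,0,0.13],0],[[0,0,0.1405],0],[[0,0,0.1405],0],[[0,0,0.1405],0]]}}

```text
clock: 19.47
tool_pos: [0.4413, 0.0092, 0.044]
eef_rot: [0.816, 0.579, -0.0, -0.0]
contact_force: [-0.1, -0.2, -0.2]
opening: 0.679
```

```bash
python3 look.py scene 220 190 330 300 7 s19.png
```

```text
[0.4415 0.0092 0.0443] [ 1.7998e+02 -1.0000e-02  7.0710e+01] q [-0.14  0.85  0.02  2.25 -0.3   0.04 -0.16] F [-0.4  0.2  0.3] 19.5167
```

View pics/s19.png

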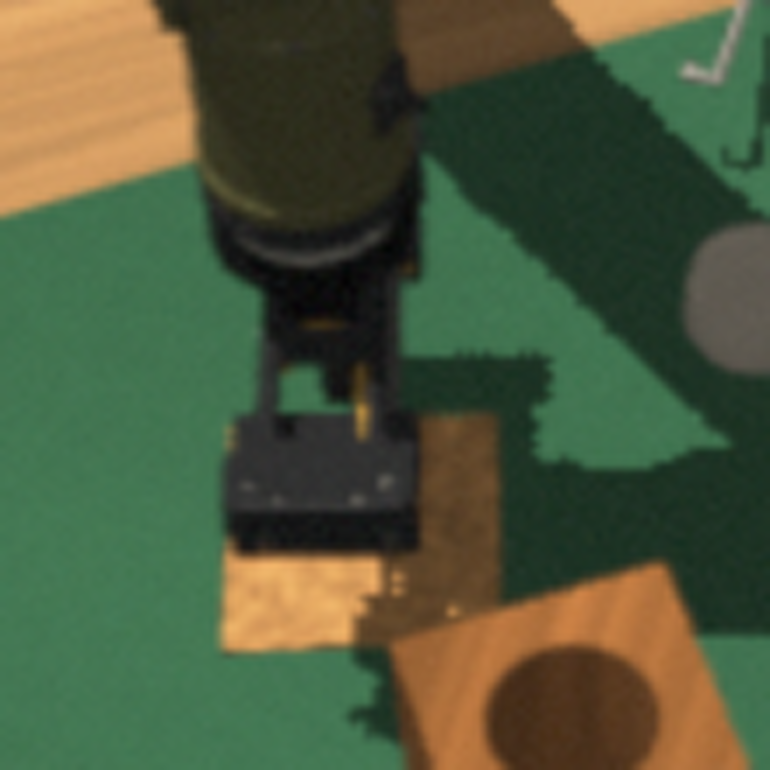

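Emit:
{"fn": "jog_arm", "kwargs": {"rows": [[[0,0,0],0],[[0,0,0],0],[[0,0,0],0],[[0,0,0],0],[[0,0,0],0],[[0,0,0],0],[[0,0,0],0],[[0,0,0],0]], "gripper": 15, "newtons": 35}}

```text
clock: 20.18
tool_pos: [0.4411, 0.0092, 0.0439]
eef_rot: [0.816, 0.579, -0.0, -0.0]
contact_force: [-0.6, -0.7, 0.1]
opening: 0.169
```

```bash
python3 -c "
from plant import *
s=get_state();print(s['tool_pos'],s['contact_force'],s['opening']*88.1,s['q'].round(3))"
```

```text
[0.44110682 0.00924596 0.04385403] [-0.58050168 -0.74922173  0.11382386] 14.910066560904294 [-0.136  0.854  0.017  2.247 -0.298  0.043 -0.163]
```

```bash
python3 look.py scene 220 190 330 300 7 s20.png; python3 look.py top 320 220 410 300 8 t20.png
```

```text
[0.4411 0.0093 0.0438] [-1.7996e+02  1.0000e-02  7.0690e+01] q [-0.14  0.85  0.02  2.25 -0.3   0.04 -0.16] F [ 0.1 -0.6 -0.3] 20.2333
[0.4411 0.0093 0.0438] [-1.7996e+02  1.0000e-02  7.0690e+01] q [-0.14  0.85  0.02  2.25 -0.3   0.04 -0.16] F [-0.9 -0.3  0.5] 20.2833
```

View pics/s20.png

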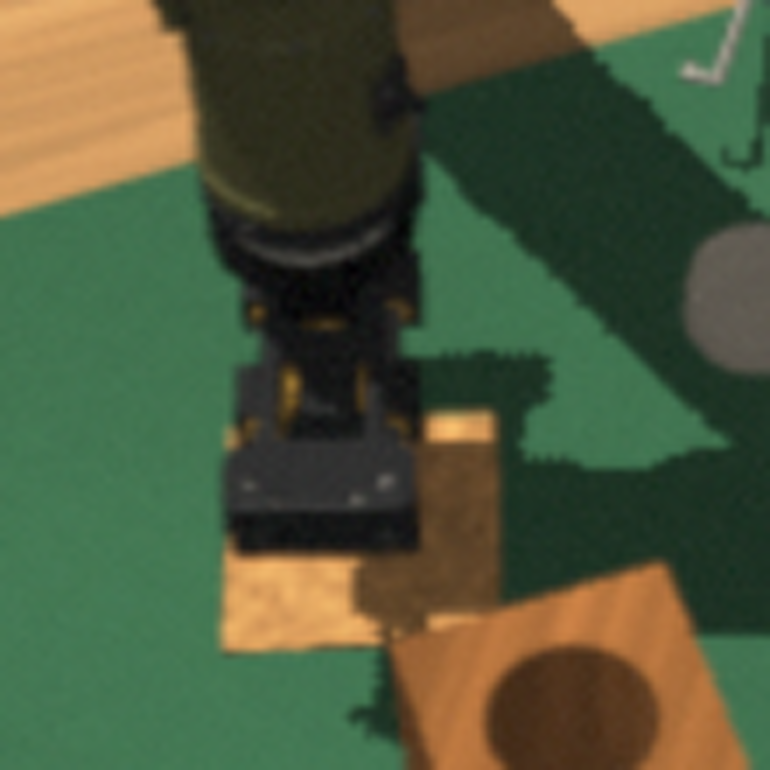

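View pics/t20.png

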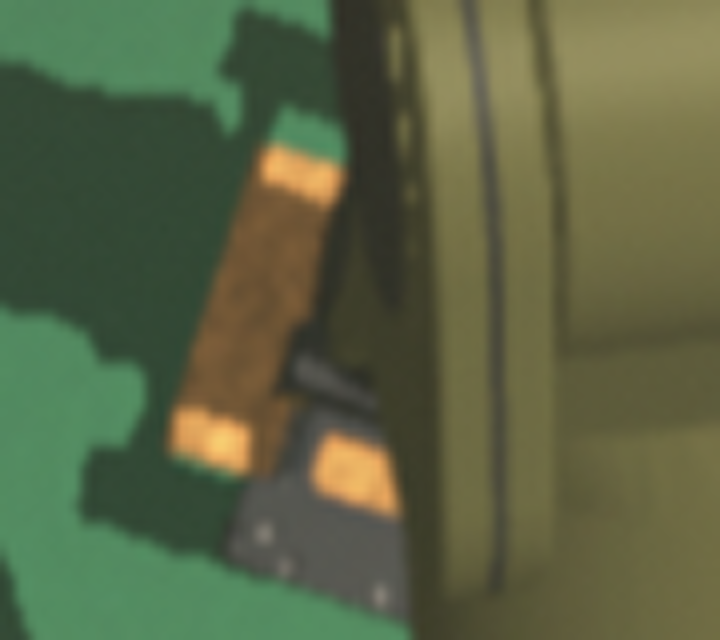

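Emit:
{"fn": "jog_arm", "kwargs": {"rows": [[[0,0,0],0],[[0,0,0],0],[[0,0,0],0],[[0,0,0],0],[[0,0,0],0],[[0,0,-0.03],0],[[0,0,-0.07],0],[[0,0,-0.11],0],[[0,0,-0.11],0]], "gripper": 60}}

```text
clock: 21.03
tool_pos: [0.4431, 0.0091, 0.1301]
eef_rot: [0.816, 0.578, 0.003, 0.002]
contact_force: [1.2, 0.2, 0.1]
opening: 0.679
```

```bash
python3 look.py scene 220 190 330 300 7 s21.png
```

```text
[0.4426 0.0093 0.1284] [ 1.7976e+02 -1.0000e-01  7.0690e+01] q [-0.2   0.67  0.12  2.21 -0.28  0.27 -0.17] F [ 0.5 -0.3 -1.1] 21.0833
```

View pics/s21.png

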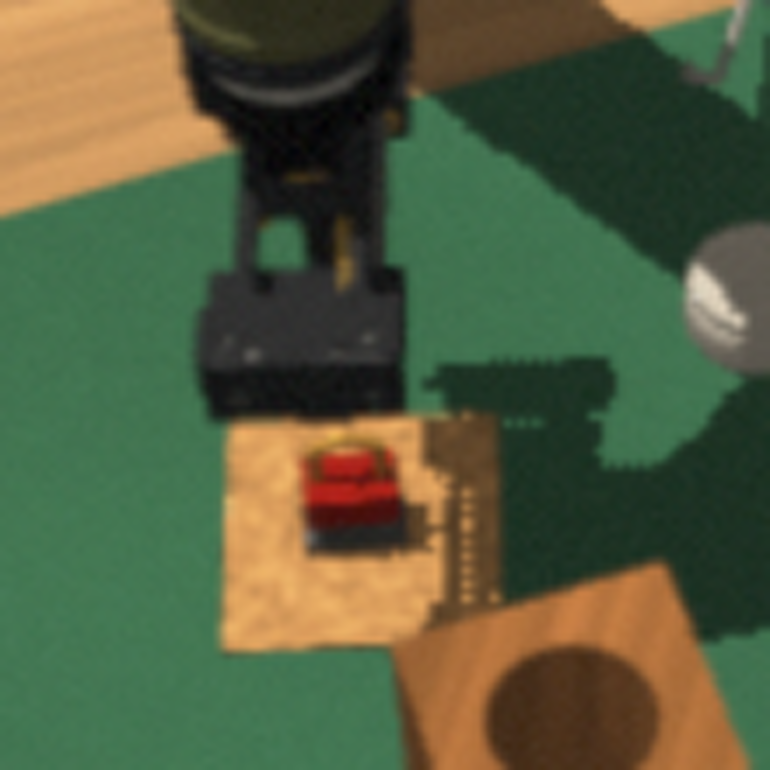

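Emit:
{"fn": "jog_arm", "kwargs": {"rows": [[[0,0.001,0.04],0],[[0,0.001,0.08],0],[[0,0.001,0.105],0],[[0,0.001,0.115],0],[[0,0.001,0.119],0],[[0,0.001,0.122],0],[[0,0.001,0.125],0],[[0,0.001,0.125],0],[[0,0.001,0.125],0]]}}

```text
clock: 21.83
tool_pos: [0.4418, 0.0088, 0.0323]
eef_rot: [0.814, 0.582, -0.002, -0.001]
contact_force: [-0.2, -0.0, 0.3]
opening: 0.68
```

```bash
python3 -c "
from plant import *
s=get_state();print(s['tool_pos'],s['eef_rot'],s['contact_force'],s['opening']*88.1,s['q'].round(3))"
```

```text
[0.44180009 0.00879866 0.032302  ] [ 0.81352066  0.58152991 -0.00238208 -0.00119569] [-0.18020181 -0.04321673  0.329239  ] 59.91902795054398 [-0.152  0.883  0.046  2.242 -1.001  0.042  0.548]
```

Emit:
{"fn": "jog_arm", "kwargs": {"rows": [[[0,0,0],0],[[0,0,0],0],[[0,0,0],0],[[0,0,0],0],[[0,0,0],0],[[0,0,0],0],[[0,0,0],0]], "gripper": 15, "newtons": 40}}

```text
clock: 22.42
tool_pos: [0.4428, 0.0091, 0.0335]
eef_rot: [0.816, 0.578, -0.001, -0.001]
contact_force: [0.2, 0.6, -0.1]
opening: 0.259
```

```bash
python3 -c "
from plant import *
s=get_state();print(s['tool_pos'],s['eef_rot'],s['contact_force'],s['opening']*88.1,s['q'].round(3))"
```

```text
[0.4427972  0.00907006 0.0334827 ] [ 8.15752108e-01  5.78400100e-01 -1.08365102e-03 -8.05197869e-04] [ 0.21231469  0.56177686 -0.05706823] 22.776235529211537 [-0.153  0.88   0.047  2.241 -1.     0.043  0.539]
```

Emit:
{"fn": "jog_arm", "kwargs": {"rows": [[[0,0,-0.01],0],[[0,0,-0.02],0],[[0,0,-0.04],0],[[0,0,-0.06],0],[[0,0,-0.08],0],[[0,0,-0.1],0],[[0,0,-0.12],0],[[0,0,-0.12],0],[[0,0,-0.12],0]]}}

```text
clock: 23.17
tool_pos: [0.4433, 0.0093, 0.1236]
eef_rot: [0.815, 0.579, -0.001, -0.0]
contact_force: [0.2, 0.1, -1.2]
opening: 0.264
```

```bash
python3 look.py scene 220 190 330 300 7 s22.png
```

```text
[0.4429 0.0093 0.1231] [-1.7985e+02  5.0000e-02  7.0720e+01] q [-0.38  0.73  0.42  2.22 -0.86  0.36  0.43] F [-0.4  0.6 -2. ] 23.2167
```

View pics/s22.png

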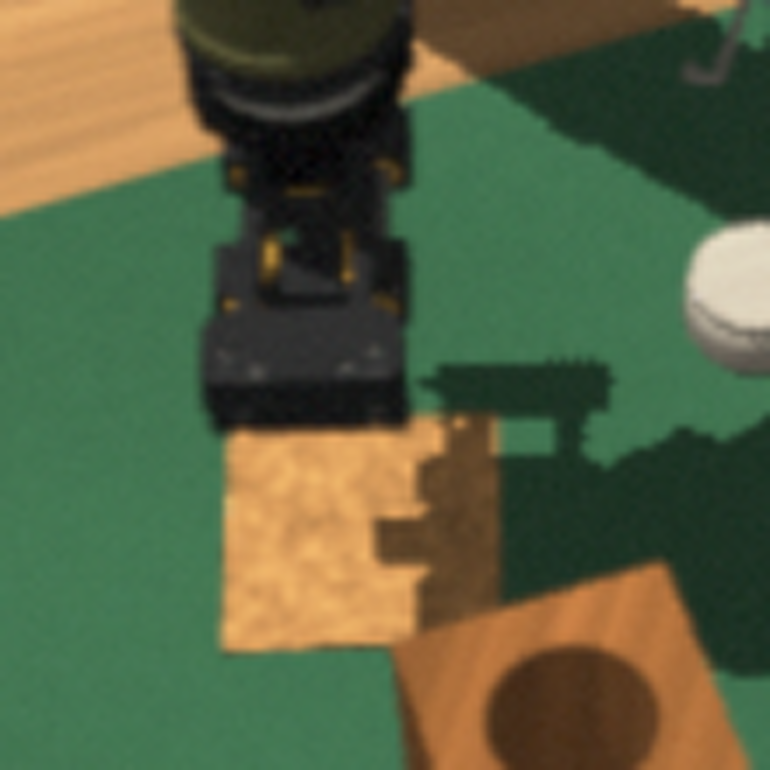

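Emit:
{"fn": "jog_arm", "kwargs": {"rows": [[[-0.03,0.019,0],0],[[-0.07,0.043,0],0],[[-0.11,0.068,0],0],[[-0.15,0.093,0],0],[[-0.19,0.118,0],0],[[-0.23,0.142,0],0],[[-0.27,0.167,0],0],[[-0.31,0.192,0],0],[[-0.335,0.207,0],0],[[-0.3495,0.2164,0],0],[[-0.3495,0.2164,0],0],[[-0.3495,0.2164,0],0],[[-0.3495,0.2164,0],0]]}}

```text
clock: 24.3
tool_pos: [0.5089, -0.2898, 0.1221]
eef_rot: [0.815, 0.579, -0.001, -0.003]
contact_force: [0.4, 0.4, -1.7]
opening: 0.264
```

```bash
python3 look.py scene 100 230 240 350 5 s23.png; python3 look.py top 420 180 540 280 6 t23.png
```

```text
[ 0.5092 -0.2897  0.1224] [-1.7972e+02 -8.0000e-02  7.0770e+01] q [ 0.16  0.86  0.5   1.8  -0.64  0.66  0.7 ] F [-0.4  0.3 -1.9] 24.35
[ 0.5094 -0.2898  0.1227] [-1.7975e+02 -6.0000e-02  7.0790e+01] q [ 0.16  0.86  0.5   1.8  -0.63  0.66  0.7 ] F [-0.2  0.6 -1.9] 24.4
```

View pics/s23.png

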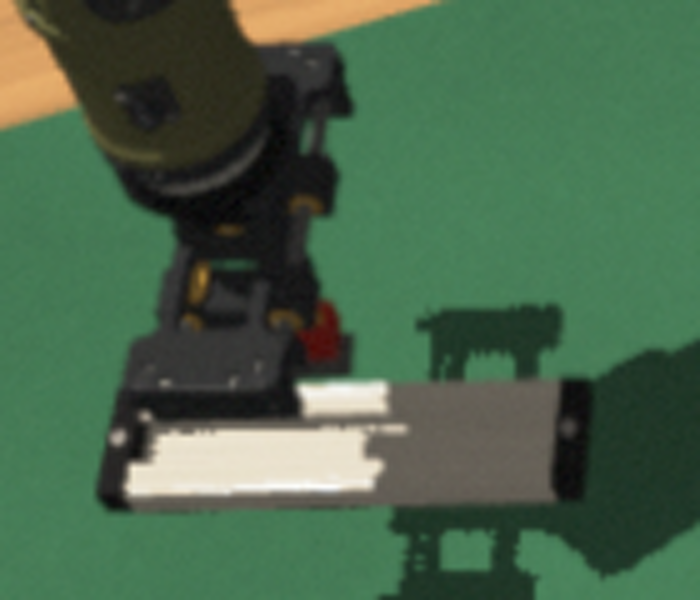

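View pics/t23.png

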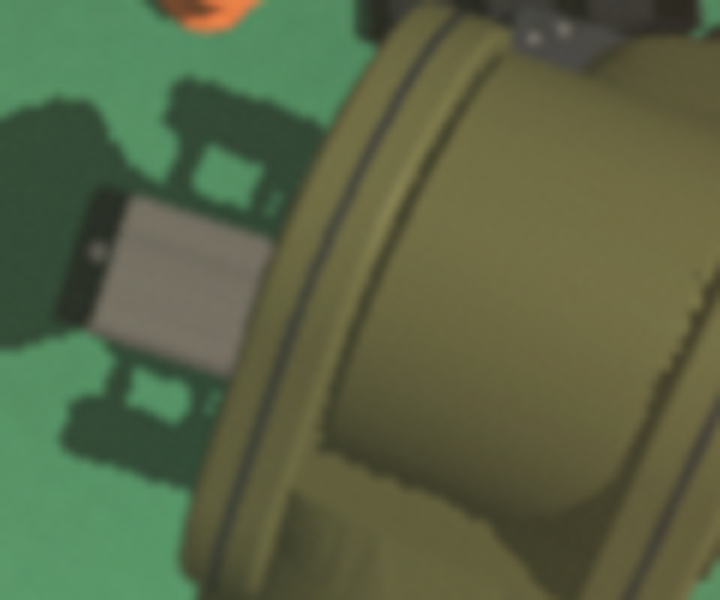

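```bash
python3 - <<'E'
from h import *
u=np.array([.944,-.330]); v=np.array([.330,.944])
def blob(f,c,r,w=3):
    im=cv2.cvtColor(cv2.imread('pics/'+f),cv2.COLOR_BGR2GRAY).astype(float)
    p=im[r-w:r+w+1,c-w:c+w+1]; q=np.clip(p-np.percentile(p,50),0,None)
    yy,xx=np.mgrid[r-w:r+w+1,c-w:c+w+1]; return (xx*q).sum()/q.sum(),(yy*q).sum()/q.sum()
for n,f,pp in (('top','top0.png',[(436,221),(520,249)]),('scene','scene0.png',[(123,317),(213,315)])):
    b=[blob(f,*p,2) for p in pp]; W=unproj(b,n,.0225)[:,:2]; d=W[0]-W[1]
    print(n,np.round(b,2),W.round(4),'mid',W.mean(0).round(4),'cross',(W.mean(0)@u).round(4),'ang',np.degrees(np.arctan2(d[1],d[0])).round(2),np.linalg.norm(d))
st=get_state()
print('tcp cross',st['tool_pos'][:2]@u,'along',st['tool_pos'][:2]@v)
E
```

```text
top [[436.79 221.75]
 [520.24 249.11]] [[ 0.5481 -0.1845]
 [ 0.4715 -0.4044]] mid [ 0.5098 -0.2944] cross 0.5784 ang 70.79 0.2328423184580229
scene [[122.98 317.  ]
 [212.77 314.88]] [[ 0.4706 -0.4029]
 [ 0.5483 -0.1818]] mid [ 0.5094 -0.2924] cross 0.5774 ang -109.36 0.2343959564824833
tcp cross 0.5764729998607119 along -0.10549768959378439
```

```bash
python3 - <<'E'
from stopmodel import *
s=cv2.imread('pics/full_s23.png')[:,:,::-1]; off=(120,275); f=10
c=cv2.resize(s[275:345,120:195],None,fx=f,fy=f,interpolation=cv2.INTER_CUBIC)
P=(.5093,-.2898,.092,np.radians(-19.25))
R0=[.5098,-.2925]; v=np.array([.330,.944]); u=np.array([.944,-.33])
L=stop_lines(*P)
for e in (.031,.0135,-.0135,-.031):
    L.append((np.array([[*(R0+u*e+v*.11),.02],[*(R0+u*e-v*.11),.02]]),(0,0,255)))
cv2.imwrite('pics/o7.png',draw(c,L,'scene',off,f)[:,:,::-1])
E
```

```text
(no output)
```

View pics/o7.png

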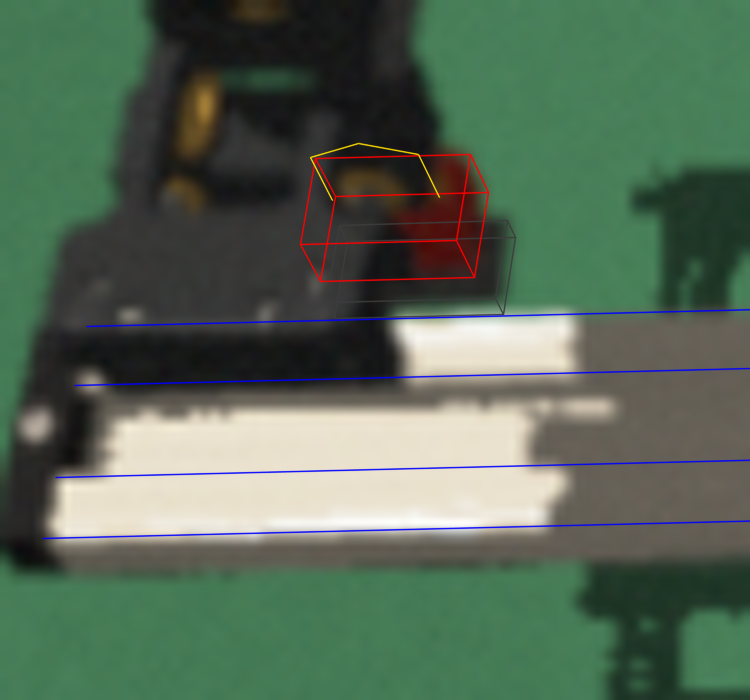

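Emit:
{"fn": "jog_arm", "kwargs": {"rows": [[[-0.001,0.0027,0.02],0],[[-0.001,0.0027,0.045],0],[[-0.001,0.0027,0.065],0],[[-0.001,0.0027,0.078],0],[[-0.001,0.0027,0.085],0],[[-0.001,0.0027,0.085],0],[[-0.001,0.0027,0.085],0],[[-0.001,0.0027,0.085],0]]}}

```text
clock: 25.07
tool_pos: [0.5115, -0.2937, 0.0604]
eef_rot: [0.816, 0.579, -0.001, -0.0]
contact_force: [0.1, -1.0, -1.6]
opening: 0.263
```

```bash
python3 look.py scene 100 230 240 350 5 s24.png;  python3 - <<'E'
from stopmodel import *
st=get_state(); p=st['tool_pos']
s=cv2.imread('pics/full_s24.png')[:,:,::-1]; off=(120,275); f=10
c=cv2.resize(s[275:345,120:195],None,fx=f,fy=f,interpolation=cv2.INTER_CUBIC)
u=np.array([.944,-.33]);print(p[:2]@u)
P=(p[0],p[1],p[2]-.03,np.radians(-19.25))
cv2.imwrite('pics/o8.png',draw(c,stop_lines(*P),'scene',off,f)[:,:,::-1])
E
```

```text
[ 0.5116 -0.2937  0.0604] [-1.7994e+02  7.0000e-02  7.0690e+01] q [ 0.21  0.95  0.42  1.81 -0.7   0.54  0.75] F [ 0.   0.1 -2.2] 25.1167
0.5798656168212848
```

View pics/o8.png

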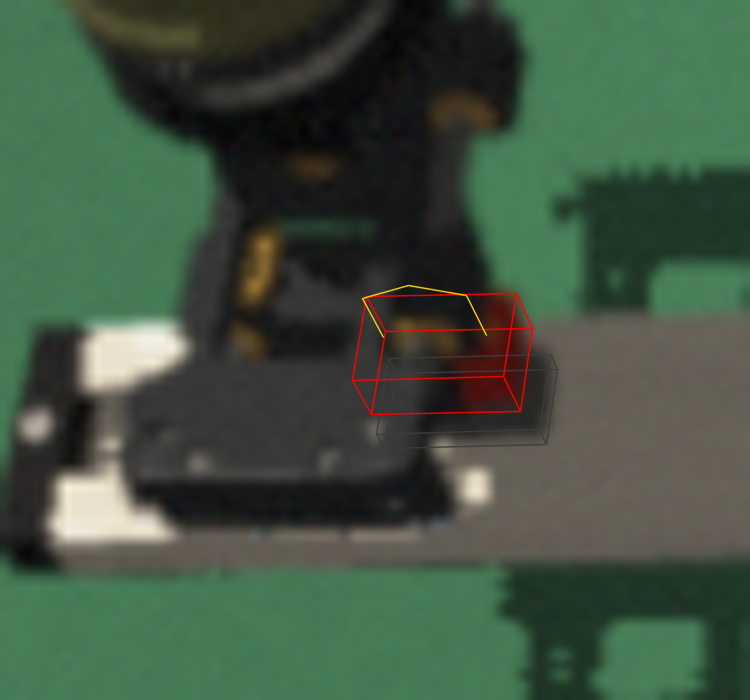

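Emit:
{"fn": "jog_arm", "kwargs": {"rows": [[[0,0,0.005],0],[[0,0,0.009],0],[[0,0,0.012],0],[[0,0,0.015],0],[[0,0,0.018],0],[[0,0,0.021],0],[[0,0,0.021],0],[[0,0,0.021],0]]}}

```text
clock: 25.78
tool_pos: [0.5109, -0.2934, 0.0436]
eef_rot: [0.816, 0.578, -0.001, -0.001]
contact_force: [0.9, 0.3, -2.5]
opening: 0.262
```

```bash
python3 look.py scene 120 275 195 345 10 s25.png
```

```text
[ 0.511  -0.2935  0.0438] [-1.7986e+02  5.0000e-02  7.0690e+01] q [ 0.22  0.97  0.4   1.82 -0.71  0.51  0.77] F [-0.1 -0.5 -1.5] 25.8333
```

View pics/s25.png

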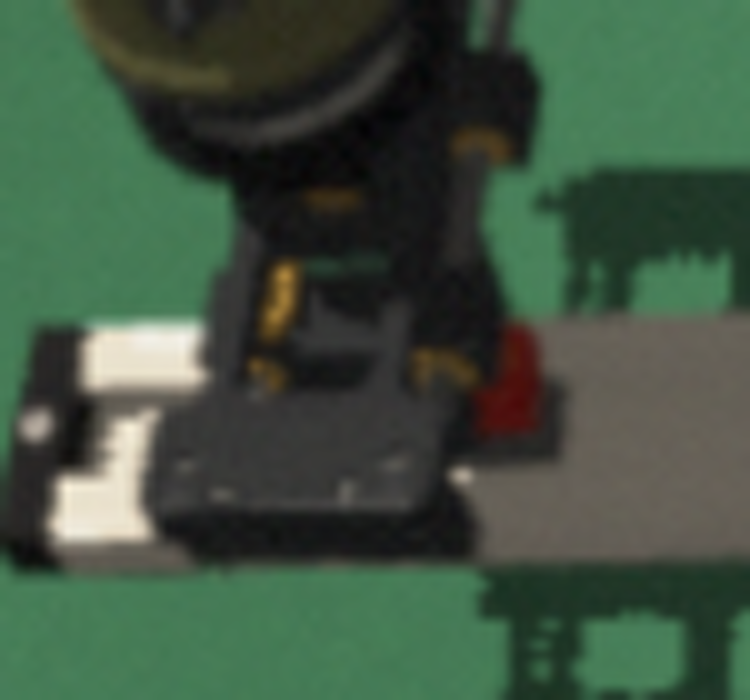

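Emit:
{"fn": "jog_arm", "kwargs": {"rows": [[[0,0,0.002],0],[[0,0,0.004],0],[[0,0,0.006],0],[[0,0,0.008],0],[[0,0,0.008],0],[[0,0,0.008],0]]}}

```text
clock: 26.33
tool_pos: [0.5109, -0.2933, 0.0377]
eef_rot: [0.816, 0.578, -0.001, -0.001]
contact_force: [-0.6, 0.7, -2.7]
opening: 0.262
```

Emit:
{"fn": "jog_arm", "kwargs": {"rows": [[[0,0,0.001],0],[[0,0,0.002],0],[[0,0,0.003],0],[[0,0,0.004],0],[[0,0,0.004],0],[[0,0,0.004],0]]}}

```text
clock: 26.83
tool_pos: [0.511, -0.2933, 0.0347]
eef_rot: [0.816, 0.579, -0.001, -0.001]
contact_force: [0.2, -0.4, -1.4]
opening: 0.264
```

Emit:
{"fn": "jog_arm", "kwargs": {"rows": [[[0,0,0.001],0],[[0,0,0.002],0],[[0,0,0.002],0],[[0,0,0.002],0]]}}

```text
clock: 27.17
tool_pos: [0.511, -0.2935, 0.0344]
eef_rot: [0.816, 0.578, -0.001, -0.001]
contact_force: [-1.2, 2.2, 7.6]
opening: 0.265
```

```bash
python3 look.py scene 120 275 195 345 10 s26.png
```

```text
[ 0.511  -0.2935  0.0344] [-1.7989e+02  3.0000e-02  7.0680e+01] q [ 0.23  0.98  0.38  1.82 -0.72  0.49  0.77] F [-1.7  1.5  7.5] 27.2167
```

View pics/s26.png

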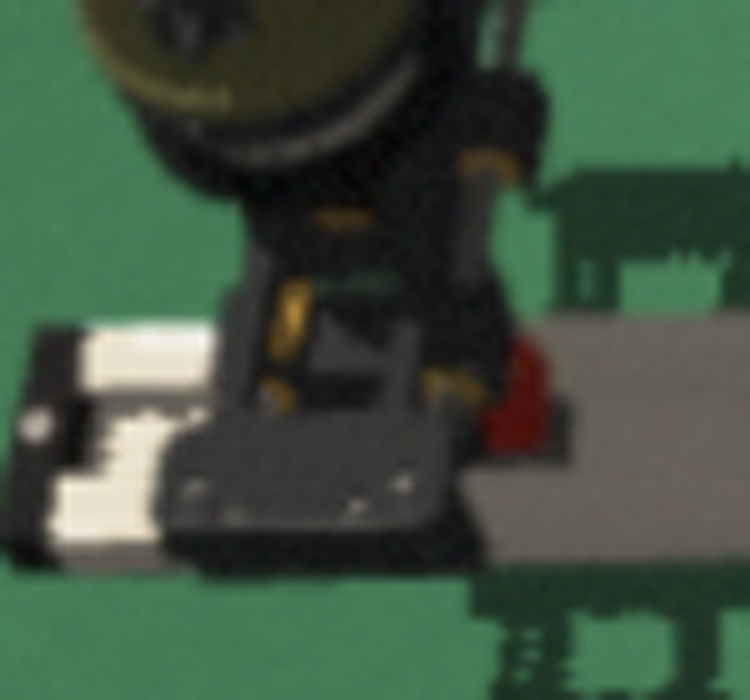

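Emit:
{"fn": "jog_arm", "kwargs": {"rows": [[[0,0,-0.002],0],[[0,0.001,-0.002],0],[[0,0.002,-0.002],0],[[0,0.003,-0.002],0],[[0,0.004,-0.002],0],[[0,0.004,-0.002],0],[[0,0.004,-0.002],0]]}}

```text
clock: 27.8
tool_pos: [0.5139, -0.2944, 0.0346]
eef_rot: [0.816, 0.579, -0.001, -0.001]
contact_force: [-0.0, -0.7, -1.4]
opening: 0.261
```

Emit:
{"fn": "jog_arm", "kwargs": {"rows": [[[0,0.001,0],0],[[0,0.002,0],0],[[0,0.002,0],0],[[0,0.002,0],0]]}}

```text
clock: 28.13
tool_pos: [0.5148, -0.2947, 0.0347]
eef_rot: [0.816, 0.578, -0.001, -0.001]
contact_force: [-1.8, 0.3, -1.6]
opening: 0.259
```

Emit:
{"fn": "jog_arm", "kwargs": {"rows": [[[0,0.001,0],0],[[0,0.001,0],0],[[0,0.001,0],0]]}}

```text
clock: 28.38
tool_pos: [0.515, -0.2947, 0.0347]
eef_rot: [0.816, 0.578, -0.001, -0.002]
contact_force: [-4.1, 1.7, -0.8]
opening: 0.261
```

Emit:
{"fn": "jog_arm", "kwargs": {"rows": [[[0,-0.003,0],0],[[0,-0.006,0],0],[[0,-0.009,0],0],[[0,-0.0115,0],0],[[0,-0.0125,0],0],[[0,-0.0125,0],0],[[0,-0.0125,0],0]]}}

```text
clock: 28.97
tool_pos: [0.5078, -0.2923, 0.035]
eef_rot: [0.816, 0.579, -0.001, -0.0]
contact_force: [1.8, -1.2, -1.3]
opening: 0.265
```

Emit:
{"fn": "jog_arm", "kwargs": {"rows": [[[0,0.003,0],0],[[0,0.0058,0],0],[[0,0.0058,0],0],[[0,0.0059,0],0.05],[[0,0.0061,0],0.1],[[0,0.0062,0],0.15],[[0,0.0063,0],0.2],[[0,0.0064,0],0.25],[[0,0.0065,0],0.3],[[0,0.0066,0],0.35],[[0,0.0067,0],0.4],[[0,0.0068,0],0.45],[[0,0.0069,0],0.5],[[0,0.007,0],0.55],[[0,0.007,0],0.6],[[0,0.0071,0],0.65],[[0,0.0071,0],0.7],[[0,0.0071,0],0.75],[[0,0.0071,0],0.7854],[[0,0.0071,0],0.7854]]}}

```text
clock: 30.63
tool_pos: [0.512, -0.2936, 0.0347]
eef_rot: [0.986, -0.168, -0.002, 0.0]
contact_force: [-0.6, 0.2, -1.9]
opening: 0.263
```

```bash
python3 look.py scene 120 265 200 345 9 s27.png; python3 -c "
from plant import *
print(get_state()['moment'])"
```

```text
[ 0.512  -0.2936  0.0347] [ 1.7996e+02  1.7000e-01 -1.9210e+01] q [ 0.13  1.04  0.59  1.82 -0.98  0.61 -0.57] F [ 0.1  0.3 -2.1] 30.6833
[-0.0165946   0.14471017  0.00342509]
```

View pics/s27.png

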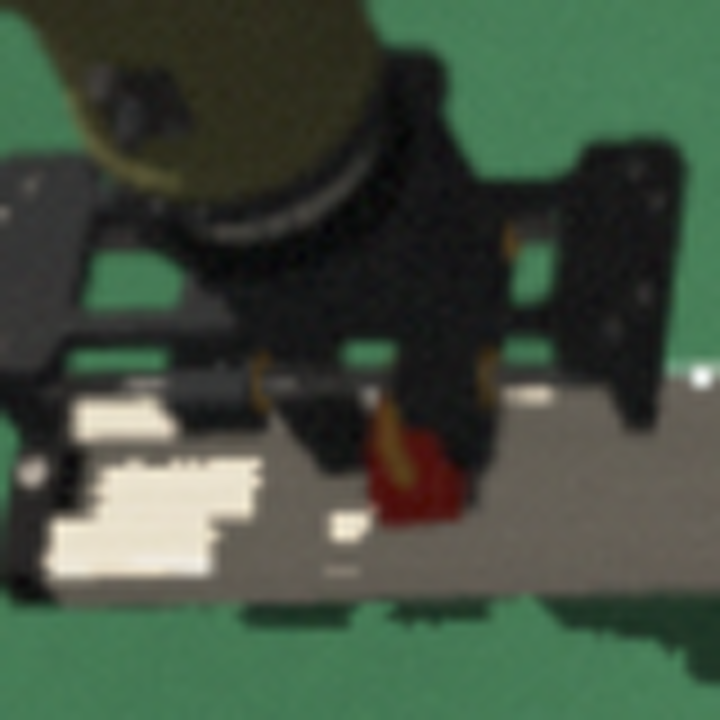

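Emit:
{"fn": "jog_arm", "kwargs": {"rows": [[[0,0,0.0008],0],[[0,0,0.0015],0],[[0,0,0.0015],0],[[0,0,0.0015],0]]}}

```text
clock: 31.02
tool_pos: [0.512, -0.2936, 0.0345]
eef_rot: [0.986, -0.167, -0.001, -0.0]
contact_force: [-1.0, 0.7, 5.3]
opening: 0.264
```

Seated on the channel floor (5 N). Now I'll release and lift clear.

Emit:
{"fn": "jog_arm", "kwargs": {"rows": [[[0,0,0],0],[[0,0,0],0],[[0,0,0],0],[[0,0,0],0],[[0,0,0],0],[[0,0,-0.01],0],[[0,0,-0.03],0],[[0,0,-0.07],0],[[0,0,-0.12],0],[[0,0,-0.17],0],[[0,0,-0.2],0],[[0,0,-0.2],0]], "gripper": 56}}

```text
clock: 32.02
tool_pos: [0.5144, -0.2965, 0.1893]
eef_rot: [0.986, -0.168, 0.003, 0.003]
contact_force: [0.3, -0.7, 1.1]
opening: 0.637
```

```bash
python3 look.py scene 110 265 240 345 6 s28.png;python3 look.py top 420 190 540 280 6 t28.png
```

```text
[ 0.5136 -0.2951  0.1867] [ 1.7987e+02 -1.7000e-01 -1.9310e+01] q [ 0.03  0.85  0.8   1.75 -0.77  0.88 -0.74] F [0.3 0.5 0.4] 32.0667
[ 0.5128 -0.2938  0.1847] [ 1.7995e+02  4.0000e-02 -1.9300e+01] q [ 0.03  0.85  0.79  1.75 -0.77  0.88 -0.74] F [-0.4  1.2 -0.6] 32.1167
```

View pics/s28.png

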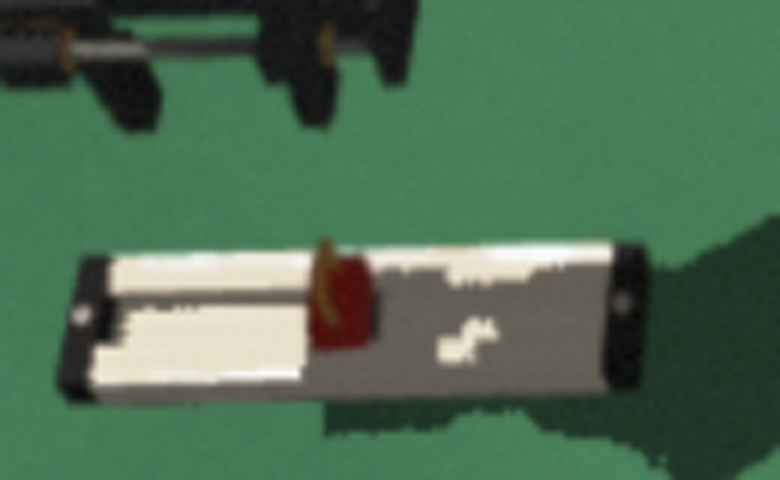

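View pics/t28.png

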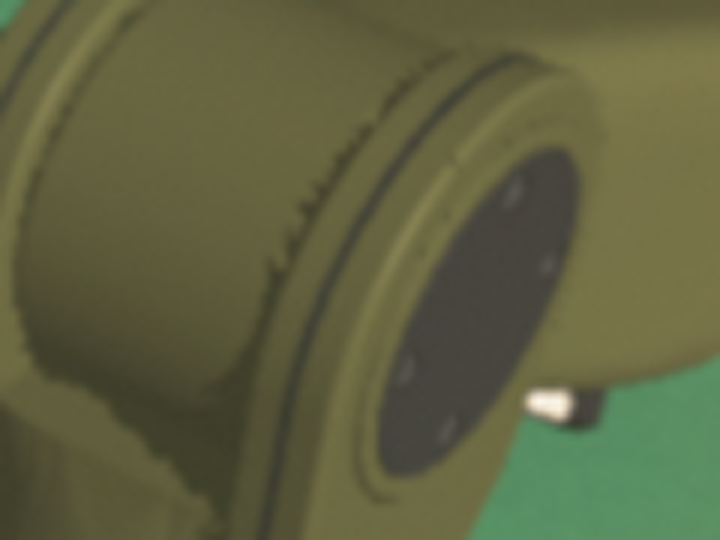

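Emit:
{"fn": "jog_arm", "kwargs": {"rows": [[[0,0,-0.05],0],[[0,0,-0.1],0],[[-0.02,-0.04,-0.15],0],[[-0.05,-0.085,-0.2],0],[[-0.08,-0.13,-0.22],0],[[-0.11,-0.18,-0.22],0],[[-0.14,-0.23,-0.22],0],[[-0.17,-0.28,-0.22],0],[[-0.2,-0.33,-0.22],0],[[-0.23,-0.38,-0.22],0],[[-0.26,-0.43,-0.22],0],[[-0.285,-0.48,-0.22],0],[[-0.285,-0.49,-0.22],0],[[-0.285,-0.49,-0.22],0]]}}

```text
clock: 33.28
tool_pos: [0.4307, 0.1329, 0.3462]
eef_rot: [0.987, -0.16, -0.004, 0.0]
contact_force: [0.3, -0.8, -0.4]
opening: 0.635
```

```bash
python3 look.py scene 0 0 640 480 1 s29.png;python3 look.py top 420 190 540 280 6 t29.png; python3 - <<'E'
from stopmodel import *
for n,f0,off,sz,f,o in (('top','full_t29.png',(435,205),(85,60),9,'o10.png'),('scene','full_s29.png',(110,275),(120,75),6,'o11.png')):
    s=cv2.imread('pics/'+f0)[:,:,::-1]
    c=cv2.resize(s[off[1]:off[1]+sz[1],off[0]:off[0]+sz[0]],None,fx=f,fy=f,interpolation=cv2.INTER_CUBIC)
    cv2.imwrite('pics/'+o,draw(c,stop_lines(.5105,-.2935,.004,np.radians(70.75)),n,off,f)[:,:,::-1])
E
```

```text
[0.4313 0.1285 0.3469] [179.81   0.34 -18.73] q [-1.1   0.55  1.2   1.93 -0.58  1.08 -1.56] F [-0.6  0.1  0.1] 33.3333
[0.4317 0.1255 0.3475] [179.8    0.26 -19.03] q [-1.1   0.55  1.2   1.93 -0.58  1.08 -1.56] F [-0.2 -1.4 -0.1] 33.3833
```

View pics/s29.png

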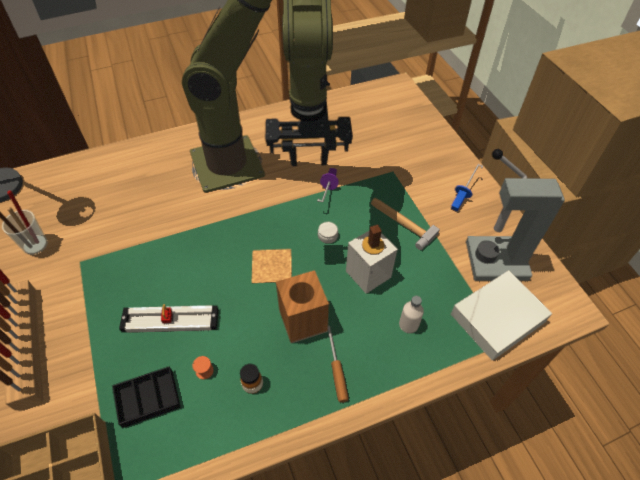

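View pics/t29.png

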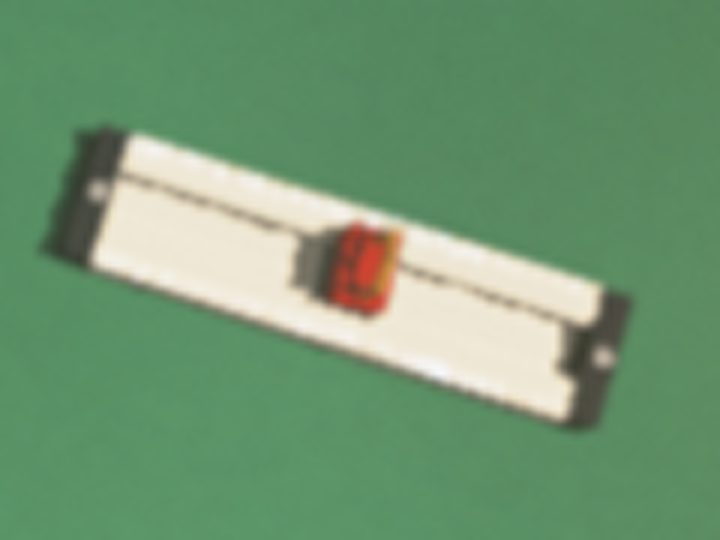

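View pics/o10.png

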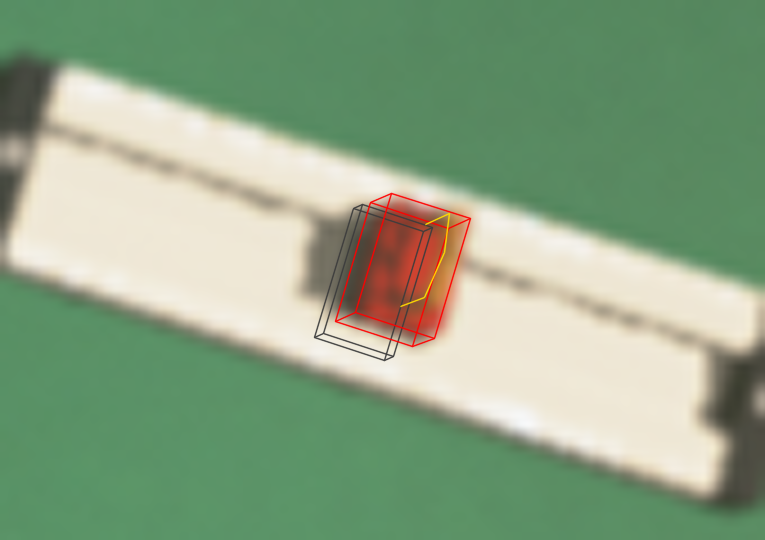

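View pics/o11.png

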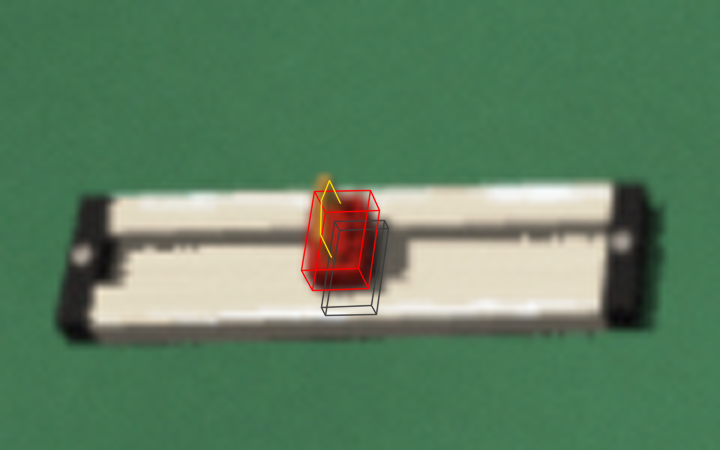

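Emit:
{"fn": "jog_arm", "kwargs": {"rows": [[[0,0,0],0],[[0,0,0],0],[[0,0,0],0],[[0,0,0],0]]}}

```text
clock: 33.72
tool_pos: [0.4329, 0.1224, 0.349]
eef_rot: [0.986, -0.169, -0.001, 0.0]
contact_force: [-0.2, -0.2, -0.5]
opening: 0.636
```

```bash
python3 - <<'E'
from plant import *
print(workorder.finish_job()); s=get_state(); print(s['clock'],s['tool_pos'])
E
```

```text
the job is handed in; nothing more can be done
None
the job is handed in; nothing more can be done
```

The stop is locked square across the middle of the rail, and I handed the job in at about 34 s.

**What I did:** I hooked the stop out of the bore by its loop, stood it near the middle of the pad, and hung the hook tool back in its stand. Then I gripped the stop with the fingers, lowered its foot into the slot, centred it by touching both lips lightly, and turned it 90° under them. It was set on the channel floor at about 5 N and released.

**Last checks:**
- **Stop:** both camera pictures match a model of the stop seated on the channel floor, square to the rail (turned to within a fraction of a degree), and within a few mm of the rail's middle.
- **Other things:** the tool hangs in the stand, and by eye the bystanders and the blue and purple look-alikes are where they were. The arm was clear of everything.

**What disagreed:**
- **Fingertips:** they ended about 20 mm higher than the stated overhang implies. My first finger grasp therefore closed above the red body around the loop without moving the stop, and I repeated it about 11 mm lower.
- **Joints 5 and 6:** that second grasp took both to the end of their ranges. Joint 5 once read -1.001 against its -1 limit, which is within the reading noise. Joint 6 read 0.042 against 0.04.
- **Cameras:** they differed by 2 to 3 mm, so I checked the final fit by contact force.

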